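# Fit the retaining ring on a pump spindle with circlip pliers

### The job

First check that the ring groove of the pump spindle is free: slide the blade of the blue groove gauge level into the groove, gently, until it touches the bottom of the groove, then take it out and stand it back on the worktop. Then take the red circlip pliers by their handles, squeeze them fully so that the ring on their tips is spread wide, lift it above the end of the spindle and lower it gently over the spindle until it is level with the groove, just on the bearing. Finish while holding it there, with the pliers kept squeezed in the gripper and the ring still spread around the groove, so that its seat can be checked before it is let in; leave the blue bottle and the timer where they are.

Things in the scene. Friction and masses are not known exactly. Their poses are not given: they have to be found in the camera images.
- bearing_unit: fixed pump bearing unit: round grey housing (flange diameter 100, 9 high; barrel diameter 76 up to 54) with a ball bearing (diameter 62, flat top face at 56) and, standing up in its middle, a steel spindle end of diameter 35 whose top is at 78.5 (top 3 mm chamfered). Origin: centre of the underside, z up, on the spindle's axis.
- groove (a point): point on the spindle's axis at mid-height of the ring groove, 58.8 mm above the unit's underside. The groove runs all round the spindle, 5.6 mm high (56 to 61.6, its lower side is the bearing's face) and 2.3 mm deep (floor diameter 30.4); above it the spindle has diameter 35.
- gauge: groove gauge, 70 g: upright blue plastic grip block 34 x 14 x 36 mm (x, y, z) with a flat steel blade 14 wide and 3 thick that sticks out level in +x along its underside (blade z 0 to 3, its tip 62 mm from the origin; a small blue collar 12 wide and 10 high reaches to x = 25). Origin: centre of the underside of the grip; grip it across y (14 mm). It stands on its flat underside.
- gauge_tip (a point): middle of the end of the gauge's blade, at (62, 0, 1.5) mm in the gauge's frame
- pliers: external circlip pliers, 190 g with the ring, lying flat; x points from the pivot to the bent-down tips, z up; origin under the pivot, level with the underside of ring and handles. Two red handles (z 0 to 20, 9 thick) run to -x from -30 to -110, mirrored about the x axis: 64 mm over the outsides at x = -65 at rest, parallel and 36 mm over the outsides when squeezed to the stop.
- pliers_grip (a point): good place to squeeze the handles: midway between them, at (-65, 0, 10) mm in the pliers' frame. The pliers line up with the fingers as they are squeezed and shift 1 to 2 mm forward (to +x): fingers set at this point end up 66 to 67 mm behind the pivot.
- ring_centre (a point): centre of the spread retaining ring (moves with the ring), mid-thickness. Black steel ring, 3 mm thick (z 0 to 3 of the pliers' frame), 4.5 wide, open towards the pliers, its lugs hooked on the pliers' tips so that it cannot fall off. When spread its centre is on the pliers' x axis, 63 mm from the pivot, with an inside diameter of 37.8; relaxed its inside diameter is 31, too small for the spindle.
- pliers_left (a joint): squeeze of the pliers: turn of one handle about the pivot, 0 at rest (ring relaxed) to 0.223 rad at the stop (ring spread, tips apart). A spring pushes the handles open: on each about 4 N at rest and 9 N when spread, at the grip point.
- jar_blue: bystander: small blue bottle, diameter 49, 63 high; origin at the centre of its underside
- timer: bystander: white bench timer, 58 x 68 x 18 mm; origin at the centre of its underside
Things that resemble listed ones, but are neither listed nor needed, are in the scene too. Of the things like the bearing_unit, leave any that is green; of the rest the larger one is meant.

How it is judged:
By the outcome, as a careful person would: the job done as asked, in the order asked, and still so for the second after the job is handed in, while the arm keeps its last pose, push and grip.
It also fails if it takes over 54 s, if anything falls off the work surface, if the arm or the gripper's body presses on something with over 40 N, if the wrist force passes 120 N, or if a joint passes its speed limit or range.

### The arm

A 6-joint arm with a two-finger parallel gripper is mounted at the origin on a cart in front of the work surface, level with it; the furniture and walls round the work are solid. World frame = base frame: x ahead of the robot, y to its left, z up, the work surface at z = 0. Lengths are in m, angles in rad, forces in N, time in s.
With the tool pointing down it reaches from about 0.225 to 0.875 m from the base axis. Payload 3.4 kg.
Tool frame: the origin (TCP) lies at the very end of the fingers, on their centre line; the grasp point (between the pads) lies 19 mm behind it; z points along the fingers, y is the line along which they close (so a half turn about z gives the same grasp; the last joint's range is limited). The gripper opens to 85 mm and grips with 20 to 120 N. Pads are 22 mm wide; open, the fingers measure 114 mm over their backs; the gripper's body (76 mm by 85 mm) begins 54 mm behind the grasp point. The pads swing forward as they close: fully open they stand 13 mm farther back than shut.
Start: joints at [0.99, 0.276, 1.505, -0, 1.361, -0.121], TCP at [0.255, 0.515, 0.192] pointing down, gripper open.
Joint ranges: [-2.89, 2.89], [-0.75, 2.08], [0.22, 2.7], [-1.18, 4.32], [0.11, 2.71], [-2.7, 2.7]. Speed limits (rad/s): [2.57, 2.57, 3.14, 3.14, 3.14, 3.14].

### API

Orientations are given as a unit quaternion [w, x, y, z].
In Python, from cell import status, optics, manip gives the robot as it stands.
- The arm moves only by the shell command python3 -m crank 'ROWS' [FORCE]. ROWS is a JSON object of lists of equal length, an entry for each row: "delta_pos": the shift along the tool's x, y, z in mm, a list of three; "turn": the turn about the tool's z in degrees; "claw": the gripper command: -1 is shut, 1 is fully open, values between are in proportion. In form: {"delta_pos": [[tx, ty, tz], ...], "turn": [turn, ...], "claw": [claw, ...]}. A call has 1 to 5 rows; each row is the pose to reach, as a shift and turn from the pose commanded when the call began, along the tool's axes at that moment; what a row does not reach only later rows make up. A row lasts 1/10 s, in which the tool goes at most 50 mm and 8.59 degrees, less where a joint would pass 70% of its speed; a pose out of reach is approached as far as the arm can. A call with a gripper value outside its range is refused whole. The fingers move at their own pace and stop on an object; FORCE is the grip in N (left out, the last holds). Time passes only in rows, so rows that repeat a pose let the fingers close. It gives the time, the measured TCP pose, the force, the opening and the grip force at its end, in the units of the state.
- status.sense(): the state, without advancing time (a new reading comes with each control period).
- optics.grab_frame(name): name is "scene" or "top"; returns a dict with "image" (384x512x3 uint8, red, green, blue), "camera_matrix" (3x3 intrinsics, pixels), "dist" ([k1, k2, p1, p2, k3] as OpenCV has them; the pictures are not rectified), "rvec" (rotation vector, rad) and "tvec" (3), from world to camera coordinates, as OpenCV has them. Camera axes: x right, y down, z forward; pixel columns grow to the right and rows downward; lengths in m; the calibration is good to about 2 mm. A picture is of the moment at which its call begins. There is no depth.
- manip.finish_job(): hands the job in; it is judged then, once.
The state is a dict: "t": time; "joints": joint angles; "joint_vel": joint speeds; "tau": joint torques, N m; "eef_pos": TCP position; "eef_rot": TCP orientation; "ft_force": force on the tool from outside, world axes, zero at the start; "moment": the same for the moment, N m; "gripper_width": finger opening in m; "finger_force": force on a finger pad.
Only numpy, scipy, OpenCV 4.12 (cv2) and the standard library are available. Lean on these libraries where they do the work, as an engineer would, in place of code of your own. Each camera call takes 0.05 s, during which the arm holds its last target. There are 200 camera calls.

## Working session

There is one attempt and no reset: what is moved stays moved. The work goes in short steps, Python scripts to look and compute and a shell command to move; the robot and the scene stay as the last step left them, time stands still between calls to the robot, and variables do not carry over. Pictures are saved under pics/ and viewed, at most 10 in all, crops included, and the job is handed in when it is done.

```bash
ls; mkdir -p pics; python3 - <<'E'
from cell import status, optics
import cv2,pickle
print(status.sense())
d={}
for n in("scene","top"):
    f=optics.grab_frame(n);d[n]=f;cv2.imwrite(f"pics/{n}0.png",f["image"][:,:,::-1])
    print(n,f["camera_matrix"],f["dist"],f["rvec"],f["tvec"])
pickle.dump(d,open("f0.pkl","wb"))
E
```

```text
pics
{'t': 0.0, 'joints': array([ 9.89956571e-01,  2.76602577e-01,  1.50613562e+00, -4.49169860e-06,
        1.36067922e+00, -1.20984946e-01]), 'joint_vel': array([ 1.05061678e-05,  2.32296423e-05, -1.06744862e-03, -1.69865721e-03,
        2.00782214e-03, -1.37233862e-04]), 'tau': array([-1.12648468e-03, -4.16760635e+01, -2.45804930e+01, -5.18684692e-05,
        1.10479421e-02,  4.67866045e-06]), 'eef_pos': array([0.25486655, 0.51476898, 0.19153445]), 'eef_rot': array([-3.11572987e-04,  2.27906286e-01,  9.73682645e-01, -8.57534725e-04]), 'ft_force': array([ 0.09112762,  0.18128251, -0.07245021]), 'moment': array([-0.03552222, -0.01808952, -0.069105  ]), 'finger_force': 0.0, 'gripper_width': 0.0852939585390455}
scene [[377.06788732   0.         245.76920538]
 [  0.         377.06788732 188.00653011]
 [  0.           0.           1.        ]] [-0.12883804  0.          0.          0.          0.        ] [ 2.27156255 -0.72215424  0.26552243] [-0.56429846  0.04926449  0.92037231]
top [[411.49886451   0.         249.49566959]
 [  0.         411.49886451 191.43289837]
 [  0.           0.           1.        ]] [-0.01629151  0.          0.          0.          0.        ] [ 2.14147279 -2.13078993  0.14343738] [-0.30984426  0.48887618  0.87278931]
```

View pics/scene0.png

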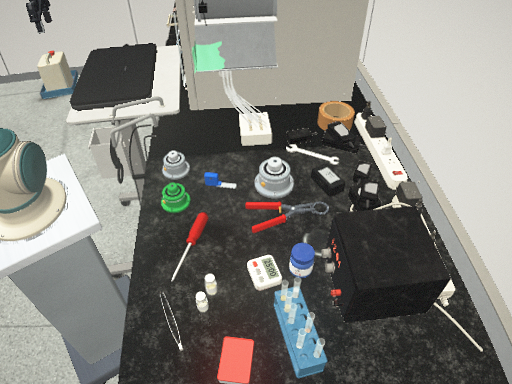

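View pics/top0.png

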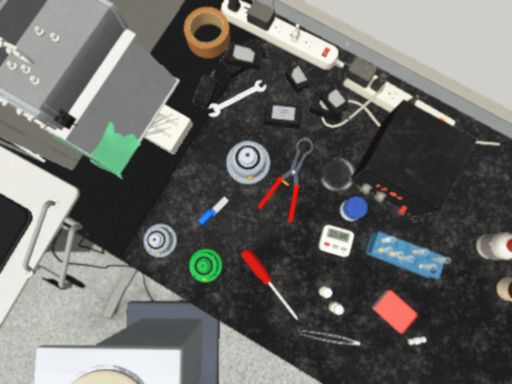

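Scene: a large grey unit at scene (274,178) / top (248,161), a smaller grey one at scene (175,164) / top (158,240), and a green one at scene (175,196) / top (205,265). The large grey one fits: it isn't green, and it's the larger of the other two. The gauge is at top (213,211) and the pliers' pivot is near top (289,180). I'll confirm these in one enlarged crop and measure.

```bash
cat > h.py <<'E'
import numpy as np,cv2
def ray(f,uv):
    R=cv2.Rodrigues(np.array(f["rvec"],float))[0];t=np.array(f["tvec"],float).ravel()
    p=cv2.undistortPoints(np.array(uv,float).reshape(-1,1,2),np.array(f["camera_matrix"]),np.array(f["dist"]),None).reshape(-1,2)
    d=np.c_[p,np.ones(len(p))]@R
    return -R.T@t,d
def onz(f,uv,z):
    c,d=ray(f,uv);return c+d*((z-c[2])/d[:,2])[:,None]
def proj(f,P):
    return cv2.projectPoints(np.array(P,float).reshape(-1,3),np.array(f["rvec"],float),np.array(f["tvec"],float),np.array(f["camera_matrix"]),np.array(f["dist"]))[0].reshape(-1,2)
E
python3 - <<'E'
import pickle,cv2,numpy as np
from h import *
d=pickle.load(open("f0.pkl","rb"))
for n,f in d.items():
    print(n,"cam",ray(f,[[0,0]])[0],"base,tcp",proj(f,[[0,0,0],[.255,.515,.19]]).round())
f=d["top"]
for k,uv,z in(("unit",[248,158],.0785),("gauge",[208,217],.036),("pivot",[289,180],.015)):print(k,onz(f,[uv],z))
a=d["top"]["image"][125:245,195:355,::-1];cv2.imwrite("pics/c1.png",cv2.resize(a,None,fx=5,fy=5,interpolation=cv2.INTER_CUBIC))
b=d["scene"]["image"][145:240,195:335,::-1];cv2.imwrite("pics/c2.png",cv2.resize(b,None,fx=5.5,fy=5.5,interpolation=cv2.INTER_CUBIC))
E
```

```text
scene cam [ 0.12906369 -0.82979714  0.68023834] base,tcp [[ 26. 207.]
 [ 51.  42.]]
top cam [ 0.35495075 -0.32210934  0.93113914] base,tcp [[ 104.  420.]
 [-205.  305.]]
unit [[ 0.55549055 -0.30450353  0.0785    ]]
gauge [[ 0.433355   -0.21714569  0.036     ]]
pivot [[ 0.51979181 -0.39614272  0.015     ]]
```

View pics/c1.png

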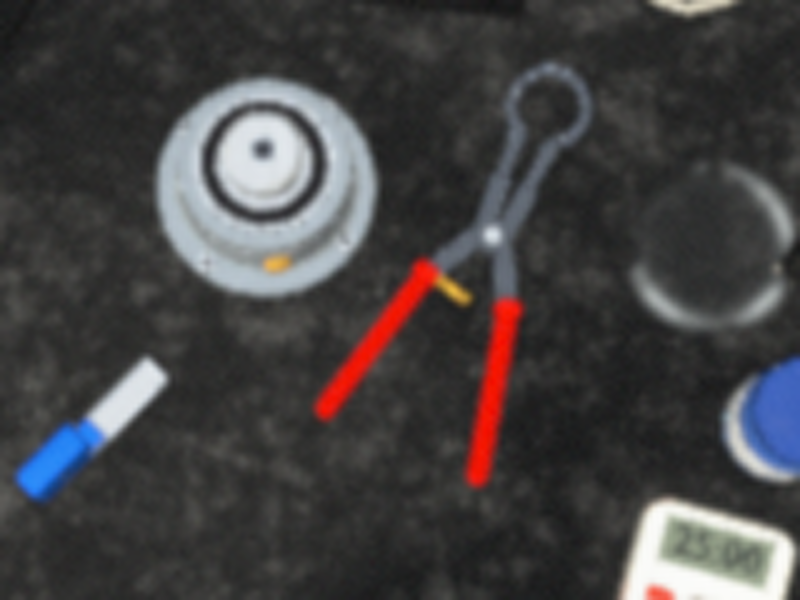

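View pics/c2.png

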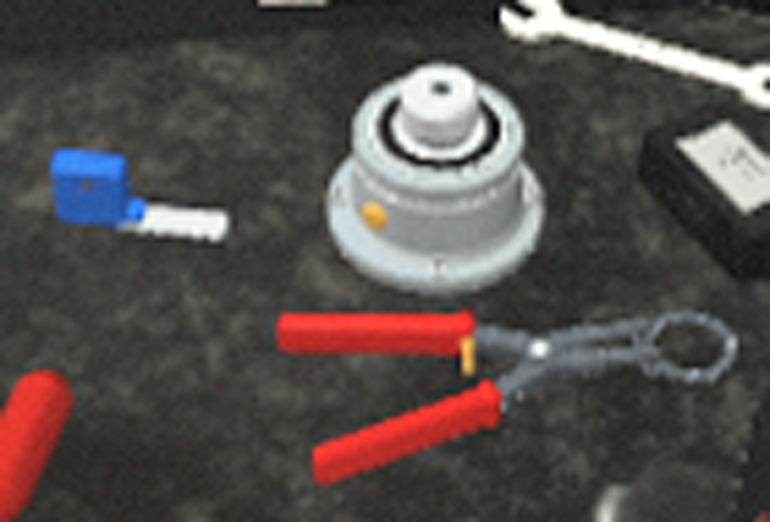

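The crops confirm it: the large grey unit with its plain spindle (crop 1 (263,150)), the blue gauge (crop 1 (90,430)) with its blade pointing up-right, and the red pliers with the ring at (548,105) and pivot dot at (492,235). Next I'll measure with masks.

```bash
cat > m.py <<'E'
import pickle,cv2,numpy as np
from h import *
from scipy.optimize import least_squares
d=pickle.load(open("f0.pkl","rb"))
roi={"top":(195,125,355,245),"scene":(195,145,335,240)}
def hsv(n):
    h=cv2.cvtColor(d[n]["image"],cv2.COLOR_RGB2HSV).astype(int);m=np.zeros(h.shape[:2],bool);x0,y0,x1,y1=roi[n];m[y0:y1,x0:x1]=1
    return h,m
def big(m,k=1):
    c=sorted(cv2.findContours(m.astype(np.uint8),cv2.RETR_EXTERNAL,cv2.CHAIN_APPROX_NONE)[0],key=cv2.contourArea)[::-1];return [x.reshape(-1,2) for x in c[:k]]
def circ(P,r):
    s=least_squares(lambda q:np.hypot(P[:,0]-q[0],P[:,1]-q[1])-r,P[:,:2].mean(0),loss="soft_l1",f_scale=.001)
    return s.x*1e3,np.abs(s.fun).mean()*1e3
for n in d:
    f=d[n];h,m=hsv(n)
    grey=m&(h[...,2]>100)&(h[...,1]<90)
    c=big(grey)[0];P=onz(f,c,.009);cam=ray(f,[[0,0]])[0]
    g=P[:,:2].mean(0);v=(cam[:2]-g)/np.linalg.norm(cam[:2]-g)
    near=P[(P[:,:2]-g)@v>0.012]
    print(n,"flange near fit",circ(near,.05),len(near))
    red=m&((h[...,0]<8)|(h[...,0]>172))&(h[...,1]>150)&(h[...,2]>120)
    for c in big(red,2):
        P=onz(f,c,.01);(r)=cv2.minAreaRect((P[:,:2]*1e3).astype(np.float32));print(n,"red",r)
        b=cv2.boxPoints(r);print(b.round(1).tolist())
    blue=m&(abs(h[...,0]-107)<12)&(h[...,1]>120)&(h[...,2]>90)
    if n=="scene": blue[:, 240:]=0
    else: blue[:,250:]=0
    c=big(blue)[0];print(n,"blue",c[:,0].min(),c[:,0].max(),c[:,1].min(),c[:,1].max())
    # blade: bright low-sat near gauge
    bl=grey.copy()
    if n=="top": bl[:, 235:]=0; bl[:190]=0
    else: bl[:,240:]=0
    c=big(bl)[0];P=onz(f,c,.003);r=cv2.minAreaRect((P[:,:2]*1e3).astype(np.float32));print(n,"blade",r,cv2.boxPoints(r).round(1).tolist())
t=lambda x,y:[(x+.5)/5-.5+195,(y+.5)/5-.5+125]
s=lambda x,y:[(x+.5)/5.5-.5+195,(y+.5)/5.5-.5+145]
def tri(a,b):
    c1,d1=ray(d["top"],[a]);c2,d2=ray(d["scene"],[b]);d1=d1[0];d2=d2[0]
    k=np.linalg.lstsq(np.c_[d1,-d2],c2-c1,rcond=None)[0];p=c1+d1*k[0];q=c2+d2*k[1];return ((p+q)/2*1e3).round(1),(np.linalg.norm(p-q)*1e3).round(1)
print("pivot",tri(t(492,235),s(540,348)))
print("ring",tri(t(549,105),s(694,345)),onz(d["top"],[t(549,105)],.0015)*1e3,onz(d["scene"],[s(694,345)],.0015)*1e3)
print("spindle hole",tri(t(263,150),s(440,89)))
print("block top", onz(d["top"],[t(16,480),t(40,500)],.036)*1e3)
E
python3 m.py
```

```text
scene flange near fit (array([ 558.67223397, -308.0323985 ]), np.float64(0.9156787717903166)) 54
scene red ((469.30413818359375, -407.2109680175781), (22.960857391357422, 88.59253692626953), 80.84173583984375)
[[423.70001220703125, -411.5], [511.20001220703125, -425.6000061035156], [514.9000244140625, -402.8999938964844], [427.3999938964844, -388.79998779296875]]
scene red ((490.2462463378906, -354.4349365234375), (25.2320499420166, 84.06087493896484), 56.41679382324219)
[[448.29998779296875, -341.70001220703125], [518.2999877929688, -388.20001220703125], [532.2000122070312, -367.20001220703125], [462.20001220703125, -320.70001220703125]]
scene blue 204 221 172 185
scene blade ((461.00732421875, -239.19744873046875), (19.689529418945312, 50.270442962646484), 46.134559631347656) [[436.1000061035156, -228.89999389648438], [472.29998779296875, -263.70001220703125], [486.0, -249.5], [449.70001220703125, -214.6999969482422]]
top flange near fit (array([ 562.36661208, -302.14072416]), np.float64(0.5272873444356557)) 50
top red ((491.4667053222656, -353.16021728515625), (12.691400527954102,
[... 448 characters left out ...]
, -390.70001220703125]]
top blue 198 215 209 224
top blade ((463.19158935546875, -237.22457885742188), (16.26699447631836, 46.54323959350586), 45.71747589111328) [[440.8999938964844, -226.8000030517578], [474.20001220703125, -259.29998779296875], [485.5, -247.60000610351562], [452.20001220703125, -215.1999969482422]]
pivot (array([ 539.5, -405.6,   15.3]), np.float64(0.9))
ring (array([ 6.043e+02, -4.341e+02,  1.000e-01]), np.float64(1.2)) [[ 603.42316431 -433.61101701    1.5       ]] [[ 603.93686859 -435.11518618    1.5       ]]
spindle hole (array([ 563.5, -302.7,   76.2]), np.float64(0.0))
block top [[ 425.3722361  -195.0100768    36.        ]
 [ 416.70749584 -205.70776488   36.        ]]
```

```bash
cat >> m.py <<'E'
print("---")
for k,a,b in(("cartA",(78,195),(180,110)),("cartB",(78,195),(180,48)),("cartC",(15,328),(72,117)),("cloth",(122,177),(197,70)),("cloth2",(140,140),(222,68)),("screwdriver",(245,253),(207,215))):print(k,tri(a,b))
f=d["top"];print(proj(d["scene"],[[x,y,.0] for x,y in((.25,.5),(.3,.3),(.35,.1),(.4,-.1))]).round().tolist())
E
python3 m.py | sed '1,/---/d'
```

```text
cartA (array([484.7,  60.1,  57.6]), np.float64(15.5))
cartB (array([456.7, -50.4, 300.4]), np.float64(29.4))
cartC (array([206.3, 151. , 104.2]), np.float64(0.7))
cloth (array([483.6, -97.6, 254.7]), np.float64(6.0))
cloth2 (array([ 543.7, -121.8,  251.3]), np.float64(5.0))
screwdriver (array([ 361.5, -300.4,   10.7]), np.float64(12.0))
[[68.0, 93.0], [98.0, 112.0], [134.0, 136.0], [180.0, 165.0]]
```

The overhanging machine (cloth edge about z 0.25, x > 0.45) and the cart (top about z 0.1) lie to the left. I'll travel raised and keep x < 0.4.

```bash
cat > g.py <<'E'
import sys,numpy as np
from cell import status
from scipy.spatial.transform import Rotation as R
def go(x,y,z,yaw):
    s=status.sense();w,a,b,c=s["eef_rot"];r=R.from_quat([a,b,c,w]);m=r.as_matrix()
    d=m.T@(np.array([x,y,z])-s["eef_pos"]*1e3);h=np.degrees(np.arctan2(m[1,0],m[0,0]))
    t=(h-yaw+180)%360-180
    print("pos",(s["eef_pos"]*1e3).round(1),"yaw",h.round(2),"tilt",m[:,2].round(4),"delta",d.round(1),"turn",t.round(2),"F",s["ft_force"].round(1),"w",round(s["gripper_width"]*1e3,1),"ff",round(float(s["finger_force"]),1),"t",s["t"],"q",s["joints"].round(2))
if __name__=="__main__":go(*map(float,sys.argv[1:5]))
E
C='python3 -m crank'
$C '{"delta_pos":[[0,0,-50],[-110,-160,-60],[-140,-200,-60],[-170,-240,-60],[-200,-290,-60]],"turn":[0,0,0,0,0],"claw":[0.2,0.2,0.2,0.2,0.2]}' 60
python3 g.py 360 -211 250 136
```

```text
t: 0.6
eef_pos: [0.2846, 0.3158, 0.249]
eef_rot: [0.0, 0.227, 0.974, -0.0]
ft_force: [1.1, 0.2, -0.0]
gripper_width: 0.0514
finger_force: 0.0
pos [284.6 315.8 249. ] yaw 153.72 tilt [ 2.e-04 -5.e-04 -1.e+00] delta [-300.8 -439.    -0.7] turn 17.72 F [ 1.1  0.2 -0. ] w 51.4 ff 0.0 t 0.6 q [ 0.67  0.02  1.68 -0.    1.44 -0.44]
```

```bash
C='python3 -m crank'
$C '{"delta_pos":[[-300,-439,0],[-300,-439,0],[-300,-439,0],[-300,-439,0],[-300,-439,0]],"turn":[3,6,9,13,17.7],"claw":[0.2,0.2,0.2,0.2,0.2]}' >/dev/null
python3 g.py 360 -211 250 136
```

```text
pos [319.   68.4 249.3] yaw 135.82 tilt [ 8.e-04  1.e-04 -1.e+00] delta [-224.1 -171.8   -0.7] turn -0.18 F [ 0.5 -0.2 -0.3] w 51.4 ff 0.0 t 1.1 q [-0.   -0.15  1.83  0.    1.46 -0.8 ]
```

```bash
C='python3 -m crank'
$C '{"delta_pos":[[-224,-172,0],[-224,-172,0],[-224,-172,0],[-224,-172,0],[-224,-172,0]],"turn":[0,0,0,0,0],"claw":[0,0,0,0,0]}' >/dev/null
$C '{"delta_pos":[[-224,-172,0],[-224,-172,0],[-224,-172,0],[-224,-172,0],[-224,-172,0]],"turn":[0,0,0,0,0],"claw":[0,0,0,0,0]}' >/dev/null
python3 g.py 434.5 -211.3 100 136
```

```text
pos [ 392.6 -426.4  248.7] yaw 135.92 tilt [-3.0e-04  1.1e-03 -1.0e+00] delta [119.4 183.5 148.9] turn -0.08 F [ 0.4 -0.   0.3] w 43.0 ff 0.0 t 2.1 q [-0.95  0.26  1.39  0.    1.49 -1.75]
```

Overshot because I repeated the relative shift. It stayed high, so no harm done. Going back over the gauge.

```bash
C='python3 -m crank'
$C '{"delta_pos":[[119,183,0],[119,183,0],[119,183,0],[119,183,0],[119,183,0]],"turn":[0,0,0,0,0],"claw":[0,0,0,0,0]}' >/dev/null
$C '{"delta_pos":[[0,0,0],[0,0,0]],"turn":[0,0],"claw":[0,0]}' >/dev/null
python3 g.py 434.5 -211.3 90 136
```

```text
pos [ 434.6 -210.4  249.2] yaw 136.01 tilt [-3.e-04 -8.e-04 -1.e+00] delta [ -0.5  -0.6 159.2] turn 0.01 F [-0.2  0.1  0.1] w 42.3 ff 0.0 t 2.8 q [-0.59  0.11  1.58 -0.    1.45 -1.4 ]
```

```bash
C='python3 -m crank'
$C '{"delta_pos":[[-0.5,-0.6,50],[-0.5,-0.6,100],[-0.5,-0.6,150],[-0.5,-0.6,190],[-0.5,-0.6,190]],"turn":[0,0,0,0,0],"claw":[0,0,0,0,0]}' >/dev/null
python3 - <<'E'
from cell import optics
import cv2
f=optics.grab_frame("scene");a=f["image"][80:240,170:340,::-1];g=optics.grab_frame("top")["image"][125:285,150:320,::-1]
import numpy as np;cv2.imwrite("pics/p5.png",np.hstack([cv2.resize(x,(400,376),interpolation=2) for x in(a,g)]))
E
python3 g.py 434.5 -211.3 5 136
```

```text
pos [ 434.7 -212.3   59.4] yaw 135.87 tilt [-7.e-04  2.e-04 -1.e+00] delta [ 0.8  0.6 54.4] turn -0.13 F [0.8 0.1 0.7] w 42.6 ff 0.0 t 3.4 q [-0.6   0.26  1.9  -0.    0.99 -1.4 ]
```

View pics/p5.png

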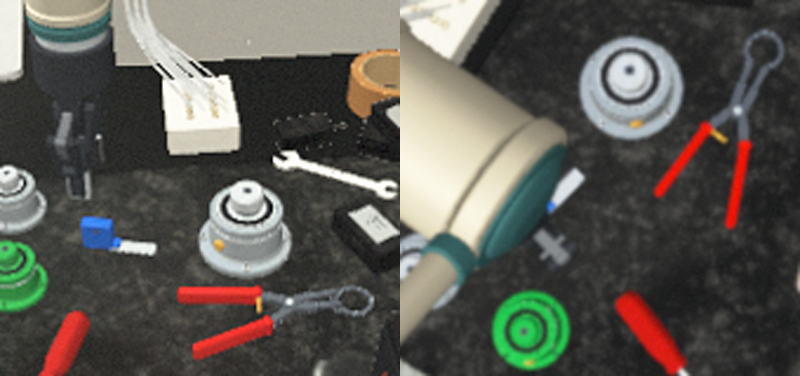

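The gripper stands above the gauge: scene crop shows fingertips at (80,195) and the gauge block at (97,232). I'll check the projection, then descend.

```bash
python3 - <<'E'
import pickle;from h import *
d=pickle.load(open("f0.pkl","rb"));f=d["scene"]
a=np.array([.695,.719])*.021
print(proj(f,[[.4347,-.2123,.0594],[.4347+a[0],-.2123+a[1],.062],[.4347-a[0],-.2123-a[1],.062],[.434,-.211,.036]]))
E
C='python3 -m crank'
$C '{"delta_pos":[[0.8,0.6,30],[0.8,0.6,54],[0.8,0.6,54],[0.8,0.6,54]],"turn":[0,0,0,0],"claw":[0,0,0,0]}' >/dev/null
python3 g.py 434.5 -211.3 5 136
```

```text
[[210.01858656 166.75458946]
 [211.84427851 160.32076316]
 [207.94575514 171.79991063]
 [210.34145613 173.51264955]]
pos [ 436.2 -211.5    7.3] yaw 135.93 tilt [ 0.0032 -0.0021 -1.    ] delta [ 1.4 -1.   2.3] turn -0.07 F [ 0.1 -0.5  0.2] w 42.4 ff 0.0 t 3.8 q [-0.6   0.33  1.96 -0.    0.85 -1.4 ]
```

```bash
python3 -m crank '{"delta_pos":[[0,0,0]],"turn":[0],"claw":[0]}' >/dev/null; python3 - <<'E'
from cell import optics
import cv2
f=optics.grab_frame("scene");a=f["image"][130:220,170:290,::-1]
cv2.imwrite("pics/p6.png",cv2.resize(a,(720,540),interpolation=2))
E
python3 g.py 434.5 -211.3 5 136
```

```text
pos [ 436.1 -211.3    7.4] yaw 135.95 tilt [ 0.0038 -0.0024 -1.    ] delta [ 1.2 -1.2  2.3] turn -0.05 F [-1.  -0.3 -0.1] w 42.9 ff 0.0 t 3.95 q [-0.59  0.32  1.97  0.    0.85 -1.4 ]
```

View pics/p6.png

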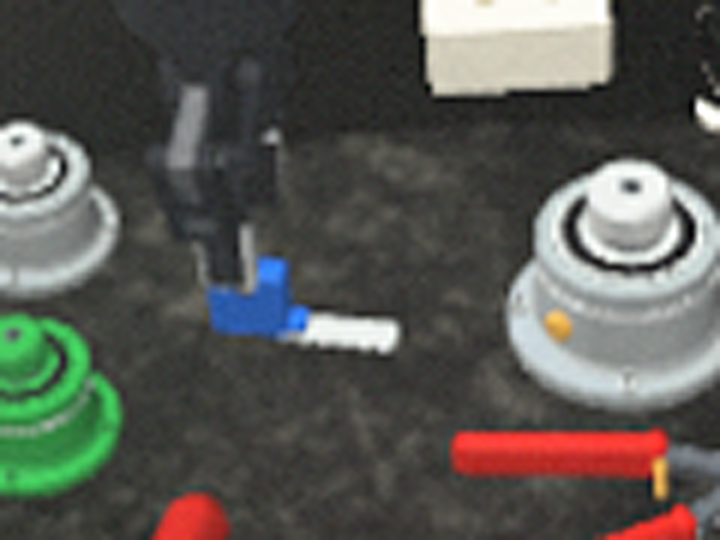

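```bash
python3 - <<'E'
import pickle;from h import *
d=pickle.load(open("f0.pkl","rb"));f=d["scene"]
a=np.array([.695,.719])*.0215
for z in (.007,.012,.02,.03):print(z,proj(f,[[.436-a[0],-.2113-a[1],z],[.436+a[0],-.2113+a[1],z]]).round(1).tolist())
print(proj(f,[[.4345,-.2113,.036]]), (150+.5)/6)
from cell import optics
import cv2
g=optics.grab_frame("scene");print(g["rvec"],g["tvec"],f["rvec"],f["tvec"])
E
```

```text
0.007 [[210.2, 187.5], [213.9, 175.7]]
0.012 [[210.0, 186.1], [213.8, 174.3]]
0.02 [[209.7, 183.8], [213.5, 172.1]]
0.03 [[209.3, 181.0], [213.2, 169.2]]
[[210.57486933 173.49809018]] 25.083333333333332
[ 2.27156255 -0.72215424  0.26552243] [-0.56429846  0.04926449  0.92037231] [ 2.27156255 -0.72215424  0.26552243] [-0.56429846  0.04926449  0.92037231]
```

The near fingertip shows at scene px (208,178), but I'd predict about (210,187). I'll check with an annotated pair before gripping.

```bash
python3 - <<'E'
from h import *;from cell import optics
out=[]
a=np.array([.695,.719])*.0215;b=np.array([-.719,.695])*.011;c=np.array([.436,-.2113])
for n,(x0,y0) in(("scene",(165,130)),("top",(160,160))):
    f=optics.grab_frame(n);im=cv2.resize(f["image"][y0:y0+100,x0:x0+80,::-1],None,fx=5,fy=5,interpolation=2)
    for s,col in((-1,(0,255,255)),(1,(255,0,255))):
        for z in(.007,.047):
            P=[[*(c+s*a+k*b),z] for k in(-1,1)];q=((proj(f,P)-[x0,y0]+.5)*5).astype(int);cv2.line(im,tuple(map(int,q[0])),tuple(map(int,q[1])),col,1)
    out.append(im)
cv2.imwrite("pics/p7.png",np.hstack(out))
E
```

```text
(no output)
```

View pics/p7.png

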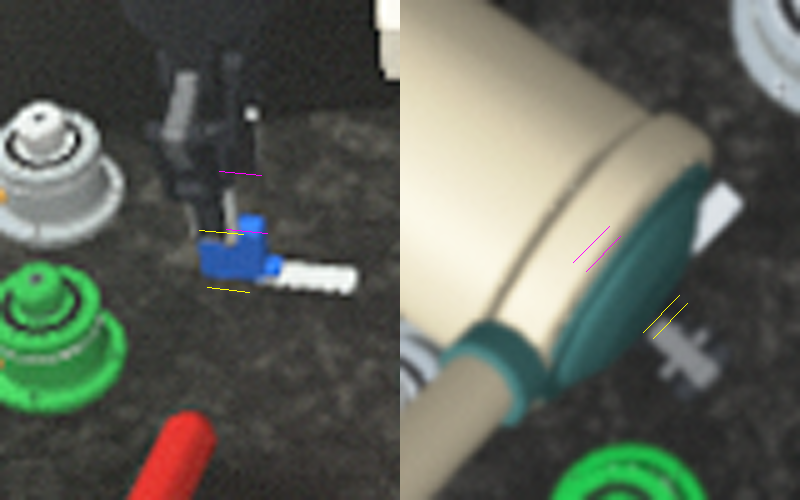

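The top view agrees with the prediction (grey finger at (685,350)), but in the scene view the tip sits higher. I'll triangulate the knuckle to settle whether that's height or sideways offset.

```bash
cat > tt.py <<'E'
import pickle;from h import *
d=pickle.load(open("f0.pkl","rb"))
def tri(a,b):
    c1,d1=ray(d["top"],[a]);c2,d2=ray(d["scene"],[b]);d1=d1[0];d2=d2[0]
    k=np.linalg.lstsq(np.c_[d1,-d2],c2-c1,rcond=None)[0];p=c1+d1*k[0];q=c2+d2*k[1];return ((p+q)/2*1e3).round(1),(np.linalg.norm(p-q)*1e3).round(1)
E
python3 - <<'E'
from tt import *
for b in((201,156),(200,153),(203,168),(204,175),(209,178)):print(b,tri((217,229),b),tri((212,224),b),tri((221,235),b))
f=d["scene"]
im=cv2.resize(f["image"][0:80,10:90,::-1],(480,480),interpolation=2)
c=np.array([.2549,.5148]);y=np.array([.444,.896])*.0427
q=(proj(f,[[*(c-y),.1915],[*(c+y),.1915],[*c,.1915]])-[10,0]+.5)*6
for p in q:cv2.circle(im,tuple(int(v) for v in p),3,(0,255,255),-1)
cv2.imwrite("pics/p8.png",im)
E
```

```text
(201, 156) (array([ 400.3, -246.2,  135.6]), np.float64(2.5)) (array([ 408.6, -234.1,  123.4]), np.float64(7.3)) (array([ 391.6, -256.5,  146.6]), np.float64(4.6))
(200, 153) (array([ 399.2, -246.9,  145.5]), np.float64(3.7)) (array([ 407.4, -235. ,  133.7]), np.float64(8.4)) (array([ 390.7, -257.1,  156.1]), np.float64(3.4))
(203, 168) (array([ 402.8, -242.4,   95.2]), np.float64(2.3)) (array([ 411.5, -229.6,   81.5]), np.float64(7.3)) (array([ 393.6, -253.4,  107.6]), np.float64(5.2))
(204, 175) (array([ 404.1, -240. ,   70.4]), np.float64(2.5)) (array([ 413.2, -226.7,   55.6]), np.float64(7.8)) (array([ 394.6, -251.3,   83.7]), np.float64(5.2))
(209, 178) (array([ 409.7, -241. ,   57. ]), np.float64(8.1)) (array([ 419.1, -227.4,   41.5]), np.float64(3.0)) (array([ 399.9, -252.6,   71.1]), np.float64(15.7))
```

View pics/p8.png

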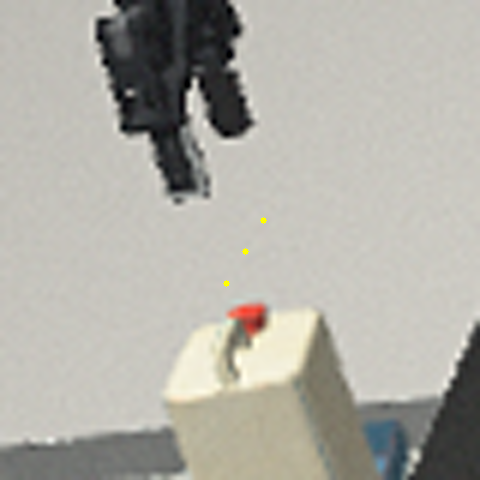

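Fingertips project higher than the stated TCP, as if still swung back by the opening. I'll close partway, clear of the block, and measure the tip row numerically.

```bash
cat > occ.py <<'E'
from tt import *;from cell import optics
f=optics.grab_frame("scene");h=lambda i:cv2.cvtColor(i,cv2.COLOR_RGB2HSV).astype(int)
bl=lambda i:(abs(h(i)[...,0]-107)<14)&(h(i)[...,1]>110)&(h(i)[...,2]>80)
a=bl(d["scene"]["image"]);b=bl(f["image"])
for y in range(170,188):print(y,"".join("#" if b[y,x] else ("o" if a[y,x] else ".") for x in range(196,226)), f["image"][y,198:218,:].mean(1).astype(int).tolist() if y>176 else "")
E
python3 occ.py | cut -c1-40
python3 -m crank '{"delta_pos":[[1,-1,0],[1,-1,0],[1,-1,0],[1,-1,0]],"turn":[0,0,0,0],"claw":[-0.2,-0.4,-0.45,-0.45]}' >/dev/null
python3 occ.py|cut -c1-40;python3 g.py 434.5 -211.3 5 136
```

```text
170 .............................. 
171 .............................. 
172 .........oooooooo............. 
173 ........oooooooo######........ 
174 ........oooooooo######........ 
175 ........oooooooo######........ 
176 ........oooooooo######........ 
177 ........ooooooooo#####........ [62, 
178 .........o###o..######........ [69, 
179 .........#####o########....... [77, 
180 .........##############....... [82, 
181 .........#################.... [92, 
182 .........################o.... [82, 
183 .........################..... [68, 
184 .........################..... [66, 
185 ..........############........ [64, 
186 .............................. [62, 
187 .............................. [61, 
170 .............................. 
171 .............................. 
172 .........oooooooo............. 
173 ........ooooooooo#####........ 
174 ........oooooooo######........ 
175 ........oooooooo######........ 
176 ........o#oooooo######........ 
177 ........o#####oo######........ [61, 
178 .........#####.#######........ [71, 
179 .........##############....... [78, 
180 .........##############....... [80, 
181 .........#################.... [93, 
182 .........################o.... [82, 
183 .........################..... [69, 
184 .........################..... [64, 
185 ..........############........ [68, 
186 .............................. [61, 
187 .............................. [61, 
pos [ 433.  -210.     5.2] yaw 135.96 tilt [-1.e-04  2.e-04 -1.e+00] delta [-2.   0.1  0.2] turn -0.04 F [ 0.4 -0.2 -0.2] w 23.7 ff 0.0 t 4.6 q [-0.6   0.33  1.97  0.    0.84 -1.4 ]
```

A fingertip hiding the block's upper front can only be at z ≥ 0.03, so the tips sit about 27 mm above the reported TCP. I'll descend in small guarded steps.

```bash
C='python3 -m crank'
$C '{"delta_pos":[[-2,0,2],[-2,0,4],[-2,0,4]],"turn":[0,0,0],"claw":[-0.45,-0.45,-0.45]}' | grep -E "pos|ft"
python3 occ.py|cut -c1-36 | sed -n 3,12p
$C '{"delta_pos":[[0,0,1],[0,0,2],[0,0,2]],"turn":[0,0,0],"claw":[-0.45,-0.45,-0.45]}' | grep -E "pos|ft"
python3 g.py 434.5 -211.3 0 136
```

```text
eef_pos: [0.4343, -0.2113, 0.0009]
ft_force: [0.6, -0.2, -0.6]
172 .........oooooooo............. 
173 ........ooooooooo#####........ 
174 ........ooooooooo#####........ 
175 ........ooooooooo#####........ 
176 ........ooooooooo#####........ 
177 ........o#ooooooo#####........ [
178 .........####o..o#####........ [
179 .........##############....... [
180 .........##############....... [
181 .........#################.... [
eef_pos: [0.4343, -0.2113, -0.0009]
ft_force: [-0.2, 0.4, 0.4]
pos [ 434.3 -211.3   -0.9] yaw 135.96 tilt [-2.e-04  3.e-04 -1.e+00] delta [-0.1  0.1 -0.9] turn -0.04 F [-0.2  0.4  0.4] w 23.6 ff 0.0 t 5.25 q [-0.6   0.34  1.97  0.    0.83 -1.4 ]
```

```bash
C='python3 -m crank'
$C '{"delta_pos":[[0,0,1],[0,0,2],[0,0,3],[0,0,3]],"turn":[0,0,0,0],"claw":[-0.45,-0.45,-0.45,-0.45]}' | grep -E "pos|ft"
python3 occ.py|cut -c1-36 | sed -n 3,14p
python3 g.py 434.5 -211.3 -4 136
```

```text
eef_pos: [0.4343, -0.2113, -0.0039]
ft_force: [0.1, -0.6, 0.2]
172 .........oooooooo............. 
173 ........ooooooooo#####........ 
174 ........ooooooooo#####........ 
175 ........oooooooooo####........ 
176 ........oooooooooo####........ 
177 ........oooooooooo####........ [
178 .........ooooo..oo####........ [
179 .........###o#ooo######....... [
180 .........##############....... [
181 .........#################.... [
182 .........################o.... [
183 .........################..... [
pos [ 434.4 -211.4   -3.8] yaw 135.96 tilt [-1.e-04  2.e-04 -1.e+00] delta [-0.   0.1  0.2] turn -0.04 F [-0.6  0.4  0.2] w 23.5 ff 0.0 t 5.7 q [-0.6   0.34  1.98  0.    0.82 -1.4 ]
```

```bash
C='python3 -m crank'
$C '{"delta_pos":[[0,0,2],[0,0,4],[0,0,6],[0,0,8],[0,0,8]],"turn":[0,0,0,0,0],"claw":[-0.45,-0.45,-0.45,-0.45,-0.45]}' | grep -E "pos|ft"
$C '{"delta_pos":[[0,0,2],[0,0,4],[0,0,6],[0,0,6]],"turn":[0,0,0,0],"claw":[-0.45,-0.45,-0.45,-0.45]}' | grep -E "pos|ft"
python3 occ.py|cut -c1-36 | sed -n 3,17p
```

```text
eef_pos: [0.4342, -0.2113, -0.0121]
ft_force: [-0.4, -0.1, 0.6]
eef_pos: [0.4342, -0.2112, -0.018]
ft_force: [-0.6, 0.2, 0.1]
172 .........oooooooo.#........... 
173 ........ooooooooo#####........ 
174 ........ooooooooo#####........ 
175 ........oooooooooo####........ 
176 ........oooooooooo####........ 
177 ........oooooooooo####........ [
178 .........ooooo..oo####........ [
179 .........ooooooooo#####....... [
180 .........ooooooooo#####....... [
181 .........ooooooooo########.... [
182 .........ooooooooo########.... [
183 .........#####oooo#######..... [
184 .........################..... [
185 ..........############........ [
186 .............................. [
```

The tip is now low on the block (row 183) and nothing has touched. Closing.

```bash
C='python3 -m crank'
$C '{"delta_pos":[[0,0,0],[0,0,0],[0,0,0],[0,0,0],[0,0,0]],"turn":[0,0,0,0,0],"claw":[-0.7,-0.8,-1,-1,-1]}' 60
python3 m.py >/dev/null; python3 - <<'E'
from tt import *;from cell import optics
pickle.dump({n:optics.grab_frame(n) for n in("scene","top")},open("f1.pkl","wb"))
E
cat > blade.py <<'E'
import sys;from tt import *
d=pickle.load(open(sys.argv[1],"rb"));z=float(sys.argv[2])
# bright low-sat blob nearest given px in each view
for n,(x,y,r) in(("scene",eval(sys.argv[3])),("top",eval(sys.argv[4]))):
    f=d[n];h=cv2.cvtColor(f["image"],cv2.COLOR_RGB2HSV).astype(int);m=((h[...,2]>130)&(h[...,1]<60)).astype(np.uint8);k=np.zeros_like(m);cv2.circle(k,(x,y),r,1,-1);m*=k
    c=max(cv2.findContours(m,0,1)[0],key=cv2.contourArea).reshape(-1,2);P=onz(f,c,z);r_=cv2.minAreaRect((P[:,:2]*1e3).astype(np.float32));print(n,len(c),c.min(0),c.max(0),[np.round(v,1) for v in r_],cv2.boxPoints(r_).round(1).tolist())
E
python3 blade.py f1.pkl .003 "(228,185,14)" "(222,203,14)"
python3 blade.py f0.pkl .003 "(228,185,14)" "(222,203,14)"
```

```text
t: 7.15
eef_pos: [0.4345, -0.2114, -0.0176]
eef_rot: [0.0, 0.375, 0.927, 0.0]
ft_force: [-0.5, 0.4, 2.8]
gripper_width: 0.0126
finger_force: 59.5
scene 40 [218 182] [236 188] [array([ 462.3, -241. ]), array([18.6, 44.5]), np.float64(45.3)] [[440.0, -232.0], [471.6000061035156, -263.29998779296875], [484.70001220703125, -250.0], [453.1000061035156, -218.8000030517578]]
top 39 [208 190] [222 207] [array([ 481.3, -224.1]), array([14.9, 45.7]), np.float64(50.0)] [[459.0, -215.10000610351562], [494.0, -244.39999389648438], [503.6000061035156, -233.0], [468.6000061035156, -203.6999969482422]]
scene 39 [218 182] [236 188] [array([ 462.8, -240.5]), array([18.3, 44.6]), np.float64(46.0)] [[440.3999938964844, -231.60000610351562], [472.5, -262.6000061035156], [485.20001220703125, -249.39999389648438], [453.20001220703125, -218.39999389648438]]
top 33 [213 197] [227 212] [array([ 465.5, -240.6]), array([14.6, 38.6]), np.float64(45.8)] [[446.5, -232.39999389648438], [474.20001220703125, -259.29998779296875], [484.3999938964844, -248.8000030517578], [456.70001220703125, -221.89999389648438]]
```

```bash
python3 - <<'E'
from h import *;import pickle
a=pickle.load(open("f0.pkl","rb"));b=pickle.load(open("f1.pkl","rb"))
for n in a:
    print(n,a[n]["rvec"]-b[n]["rvec"],a[n]["tvec"]-b[n]["tvec"])
    def ctr(f,lo,hi,s):
        h=cv2.cvtColor(f["image"],cv2.COLOR_RGB2HSV);m=cv2.inRange(h,lo,hi);
        c=[x for x in cv2.findContours(m,0,1)[0] if cv2.contourArea(x)>s];return [np.round(x.reshape(-1,2).mean(0),1).tolist() for x in c]
    for nm,lo,hi in(("red",(0,150,110),(8,255,255)),("green",(50,150,60),(70,255,255))):
        print(nm,ctr(a[n],lo,hi,60),ctr(b[n],lo,hi,60))
E
```

```text
scene [0. 0. 0.] [0. 0. 0.]
red [[268.7, 223.3], [196.6, 228.3], [262.7, 205.0]] [[268.7, 223.3], [196.6, 228.3], [262.7, 205.0]]
green [[176.2, 203.7], [173.1, 191.5]] [[176.1, 203.7], [173.1, 191.5]]
top [0. 0. 0.] [0. 0. 0.]
red [[393.3, 312.0], [256.1, 266.4], [293.1, 202.8], [269.8, 192.5]] [[395.4, 311.6], [256.1, 266.4], [293.1, 203.0], [269.8, 192.5]]
green [[205.1, 265.1]] [[205.2, 264.9]]
```

The gauge is gripped and hasn't shifted; the top-view blob is the arm's edge, while the scene blade is unchanged. Lift straight up, then go to the pre-insertion point.

```bash
C='python3 -m crank'
$C '{"delta_pos":[[0,0,-5],[0,0,-25],[0,0,-50],[0,0,-60],[0,0,-60]],"turn":[0,0,0,0,0],"claw":[-1,-1,-1,-1,-1]}' |grep -E "ft|width"
python3 g.py 484.4 -228.7 42.4 136
```

```text
ft_force: [-0.2, -0.6, -0.4]
gripper_width: 0.0125
pos [ 435.6 -212.2   43.6] yaw 135.96 tilt [ 0.0031 -0.0021 -1.    ] delta [-46.5  22.1   1.4] turn -0.04 F [-0.2 -0.6 -0.4] w 12.5 ff 59.2 t 7.75 q [-0.6   0.28  1.92  0.    0.94 -1.4 ]
```

```bash
C='python3 -m crank'
$C '{"delta_pos":[[-15,7,0],[-30,14,0],[-46.5,22.1,0],[-46.5,22.1,0],[-46.5,22.1,0]],"turn":[0,0,0,0,0],"claw":[-1,-1,-1,-1,-1]}' |grep -E "ft|width"
python3 - <<'E'
from h import *;import pickle;from cell import optics
f=optics.grab_frame("scene");g=optics.grab_frame("top");pickle.dump({"scene":f,"top":g},open("f2.pkl","wb"))
a=cv2.resize(f["image"][135:210,215:305,::-1],(480,400),interpolation=2);b=cv2.resize(g["image"][135:195,205:275,::-1],(320,400)if 0 else(320,274),interpolation=2)
b=cv2.copyMakeBorder(b,0,126,0,0,cv2.BORDER_CONSTANT);cv2.imwrite("pics/p9.png",np.hstack([a,b]))
E
python3 g.py 484.4 -228.7 39.7 136
```

```text
ft_force: [-0.7, 0.8, -1.1]
gripper_width: 0.0125
pos [ 481.5 -227.    41.4] yaw 135.95 tilt [-0.0025  0.0016 -1.    ] delta [-3.3  0.8  1.7] turn -0.05 F [-0.5  0.  -0.1] w 12.5 ff 59.2 t 8.35 q [-0.57  0.34  1.82 -0.    0.98 -1.37]
```

View pics/p9.png

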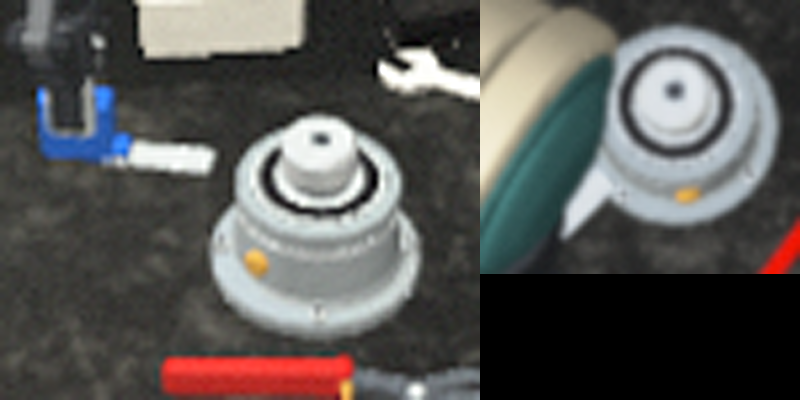

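Scene: the gauge is held level in front of the unit, blade tip at (213,160). Top: blade tip at about (612,185) at the unit's edge. Triangulating the tip.

```bash
python3 - <<'E'
from tt import *
s=lambda x,y:((x+.5)/5.333-.5+215,(y+.5)/5.333-.5+135)
t=lambda x,y:((x+.5)/4.571-.5+205-480/4.571,(y+.5)/4.571-.5+135)
print("tip",tri(t(610,183),s(213,155)),tri(t(614,185),s(213,163)),"exp tip",481.5+45.2,-227-42.7)
for z in(.057,.06):print(onz(d["scene"],[s(213,150),s(213,170)],z).round(4).tolist(),onz(d["top"],[t(600,178),t(622,195)],z).round(4).tolist())
print("hole",tri(t(674,90),s(320,138)))
# blade edge in top: corners
E
python3 blade.py f2.pkl .0605 "(247,164,10)" "(231,178,7)"
```

```text
tip (array([ 523.2, -273.2,   66.4]), np.float64(3.2)) (array([ 522.6, -274.7,   63. ]), np.float64(2.4)) exp tip 526.7 -269.7
[[0.5328, -0.2625, 0.057], [0.5248, -0.2736, 0.057]] [[0.526, -0.2672, 0.057], [0.5178, -0.2777, 0.057]]
[[0.5309, -0.2652, 0.06], [0.5229, -0.2763, 0.06]] [[0.5254, -0.2674, 0.06], [0.5173, -0.2779, 0.06]]
hole (array([ 563.9, -302.3,   76.8]), np.float64(0.2))
scene 39 [237 161] [254 167] [array([ 510.4, -256.6]), array([19. , 42.4]), np.float64(46.1)] [[488.6000061035156, -248.6999969482422], [519.0999755859375, -278.1000061035156], [532.2999877929688, -264.3999938964844], [501.79998779296875, -235.0]]
top 34 [225 171] [238 183] [array([ 518.8, -266.9]), array([22.7, 28.6]), np.float64(17.2)] [[503.79998779296875, -256.6000061035156], [512.2000122070312, -284.0], [533.9000244140625, -277.29998779296875], [525.4000244140625, -249.89999389648438]]
```

```bash
C='python3 -m crank'
$C '{"delta_pos":[[0,1,1.7],[0,1,1.7],[-5,1,1.7],[-10,1,1.7],[-10,1,1.7]],"turn":[0,0,0,0,0],"claw":[-1,-1,-1,-1,-1]}' |grep -E "ft|width"
$C '{"delta_pos":[[0,0,0],[0,0,0]],"turn":[0,0],"claw":[-1,-1]}' |grep -E "ft|width"
python3 g.py 506 -249 39.7 136
```

```text
ft_force: [0.2, 0.3, -0.7]
gripper_width: 0.0123
ft_force: [0.4, -0.7, -0.5]
gripper_width: 0.0122
pos [ 491.  -234.    40.5] yaw 135.95 tilt [-3.e-04  3.e-04 -1.e+00] delta [-21.2  -0.3   0.8] turn -0.05 F [ 0.4 -0.7 -0.5] w 12.2 ff 59.2 t 9.05 q [-0.57  0.36  1.79  0.    0.99 -1.37]
```

```bash
C='python3 -m crank'
$C '{"delta_pos":[[-3,0,0.8],[-6,0,0.8],[-9,0,0.8],[-12,0,0.8],[-12,0,0.8]],"turn":[0,0,0,0,0],"claw":[-1,-1,-1,-1,-1]}' |grep -E "ft|width"
$C '{"delta_pos":[[-1,0,0],[-2,0,0],[-3,0,0],[-4,0,0],[-4,0,0]],"turn":[0,0,0,0,0],"claw":[-1,-1,-1,-1,-1]}' |grep -E "ft|width"
python3 g.py 507 -249 39.7 136
```

```text
ft_force: [0.1, 0.4, -0.7]
gripper_width: 0.0124
ft_force: [-0.2, 0.2, -0.5]
gripper_width: 0.0119
pos [ 502.7 -245.3   39.8] yaw 135.96 tilt [ 2.e-04 -0.e+00 -1.e+00] delta [-5.6  0.3  0.1] turn -0.04 F [-0.2  0.2 -0.5] w 11.9 ff 59.2 t 10.05 q [-0.58  0.38  1.76  0.    1.   -1.38]
```

```bash
C='python3 -m crank'
$C '{"delta_pos":[[-0.7,0,0],[-1.4,0,0],[-2,0,0],[-2,0,0]],"turn":[0,0,0,0],"claw":[-1,-1,-1,-1]}' |grep -E "ft|pos"
$C '{"delta_pos":[[-0.5,0,0],[-1,0,0],[-1,0,0]],"turn":[0,0,0],"claw":[-1,-1,-1]}' |grep -E "ft|pos"
python3 g.py 507 -249 39.7 136
```

```text
eef_pos: [0.5042, -0.2467, 0.0398]
ft_force: [0.3, -0.3, -0.3]
eef_pos: [0.5049, -0.2474, 0.0398]
ft_force: [-0.4, 0.1, -0.4]
pos [ 504.9 -247.4   39.8] yaw 135.95 tilt [ 2.e-04 -0.e+00 -1.e+00] delta [-2.7  0.3  0.1] turn -0.05 F [-0.4  0.1 -0.4] w 12.6 ff 59.2 t 10.75 q [-0.58  0.38  1.76  0.    1.   -1.38]
```

```bash
C='python3 -m crank'
for i in 1; do
$C '{"delta_pos":[[-0.5,0,0],[-1,0,0],[-1,0,0]],"turn":[0,0,0],"claw":[-1,-1,-1]}' |grep -E "ft|pos"
done
$C '{"delta_pos":[[-0.5,0,0],[-1,0,0],[-1,0,0]],"turn":[0,0,0],"claw":[-1,-1,-1]}' |grep -E "ft|pos"
```

```text
eef_pos: [0.5056, -0.2481, 0.0398]
ft_force: [-0.0, 0.4, -0.9]
eef_pos: [0.5063, -0.2488, 0.0398]
ft_force: [-0.2, 0.0, -0.6]
```

```bash
python3 g.py 507 -249 39.7 136
```

```text
pos [ 506.3 -248.8   39.8] yaw 135.96 tilt [ 1.e-04 -0.e+00 -1.e+00] delta [-0.7  0.3  0.1] turn -0.04 F [-0.2  0.  -0.6] w 12.3 ff 59.2 t 11.35 q [-0.58  0.39  1.75  0.    1.   -1.38]
```

```bash
C='python3 -m crank'
$C '{"delta_pos":[[-0.5,0,0],[-1,0,0],[-1,0,0]],"turn":[0,0,0],"claw":[-1,-1,-1]}' |grep -E "ft|pos"
$C '{"delta_pos":[[-0.5,0,0],[-0.8,0,0],[-0.8,0,0]],"turn":[0,0,0],"claw":[-1,-1,-1]}' |grep -E "ft|pos"
```

```text
eef_pos: [0.507, -0.2495, 0.0398]
ft_force: [-0.1, -0.3, -1.6]
eef_pos: [0.5075, -0.2499, 0.0398]
ft_force: [-0.7, -0.1, -0.6]
```

```bash
C='python3 -m crank'
$C '{"delta_pos":[[-0.5,0,0],[-1,0,0],[-1,0,0]],"turn":[0,0,0],"claw":[-1,-1,-1]}' |grep -E "ft|pos"
$C '{"delta_pos":[[-0.5,0,0],[-1,0,0],[-1,0,0]],"turn":[0,0,0],"claw":[-1,-1,-1]}' |grep -E "ft|pos"
python3 - <<'E'
from h import *;import pickle;from cell import optics
f=optics.grab_frame("scene");g=optics.grab_frame("top");pickle.dump({"scene":f,"top":g},open("f3.pkl","wb"))
a=cv2.resize(f["image"][140:190,230:300,::-1],(560,400),interpolation=2)
cv2.imwrite("pics/p10.png",a)
E
```

```text
eef_pos: [0.5075, -0.25, 0.0397]
ft_force: [-2.3, 2.9, 0.8]
eef_pos: [0.5075, -0.25, 0.0396]
ft_force: [-4.0, 3.6, 3.1]
```

Contact at about 5 N along the blade, at the depth that matches the groove floor: the axis implied is (563.0,−303.7) against (563.3,−302.5) from the cameras. Withdraw and return.

```bash
C='python3 -m crank'
$C '{"delta_pos":[[2,0,0],[10,0,0],[25,0,0],[42,0,0],[42,0,0]],"turn":[0,0,0,0,0],"claw":[-1,-1,-1,-1,-1]}' |grep -E "ft|width"
python3 g.py 434.5 -211.3 40 136
```

```text
ft_force: [-0.5, 1.0, -0.1]
gripper_width: 0.0128
pos [ 477.1 -220.7   39.7] yaw 135.99 tilt [-1.1e-03  8.0e-04 -1.0e+00] delta [ 37.2 -22.8  -0.2] turn -0.01 F [-0.5  1.  -0.1] w 12.8 ff 59.1 t 13.15 q [-0.57  0.34  1.83  0.    0.97 -1.37]
```

```bash
C='python3 -m crank'
$C '{"delta_pos":[[20,-12,0],[36,-23,0],[36,-23,0],[36,-23,20],[36,-23,40]],"turn":[0,0,0,0,0],"claw":[-1,-1,-1,-1,-1]}' |grep -E "ft|width"
$C '{"delta_pos":[[0,0,8],[0,0,11],[0,0,11]],"turn":[0,0,0],"claw":[-1,-1,-1]}' |grep -E "ft|width"
python3 g.py 434.5 -211.3 -17 136
```

```text
ft_force: [0.2, -0.8, -0.8]
gripper_width: 0.0125
ft_force: [0.4, 0.7, 0.0]
gripper_width: 0.0123
pos [ 437.7 -214.2  -11.2] yaw 135.96 tilt [ 6.e-04 -3.e-04 -1.e+00] delta [ 4.3 -0.2  5.8] turn -0.04 F [0.4 0.7 0. ] w 12.3 ff 59.2 t 13.95 q [-0.6   0.36  1.98  0.    0.81 -1.4 ]
```

```bash
C='python3 -m crank'
$C '{"delta_pos":[[0,0,3],[0,0,5],[0,0,6],[0,0,6.5],[0,0,6.5]],"turn":[0,0,0,0,0],"claw":[-1,-1,-1,-1,-1]}' |grep -E "ft|pos"
$C '{"delta_pos":[[0,0,0],[0,0,0],[0,0,0],[0,0,0],[0,0,-10]],"turn":[0,0,0,0,0],"claw":[-0.6,-0.45,-0.45,-0.45,-0.45]}' |grep -E "ft|pos|width"
$C '{"delta_pos":[[0,0,-30],[0,0,-80],[0,0,-130],[0,0,-130]],"turn":[0,0,0,0],"claw":[-0.45,0,0.5,0.7]}' |grep -E "ft|pos|width"
python3 g.py 480.1 -379.3 70 156
```

```text
eef_pos: [0.437, -0.2137, -0.0175]
ft_force: [0.6, -0.1, 0.1]
eef_pos: [0.4359, -0.213, -0.0083]
ft_force: [-0.0, 0.1, -0.4]
gripper_width: 0.0236
eef_pos: [0.4415, -0.2167, 0.1298]
ft_force: [1.2, -0.1, -0.6]
gripper_width: 0.0666
pos [ 441.5 -216.7  129.8] yaw 135.96 tilt [ 0.0128 -0.0086 -0.9999] delta [-139.8  -90.3   61.7] turn -20.04 F [ 1.2 -0.1 -0.6] w 66.6 ff 0.0 t 15.35 q [-0.6   0.19  1.79  0.    1.15 -1.4 ]
```

```bash
C='python3 -m crank'
$C '{"delta_pos":[[-35,-22,0],[-70,-45,0],[-105,-67,0],[-138,-91,0],[-138,-91,0]],"turn":[-8,-16,-20,-20,-20],"claw":[0.8,0.9,0.9,0.9,0.9]}' |grep -E "ft|width"
$C '{"delta_pos":[[0,0,20],[0,0,40],[0,0,40]],"turn":[0,0,0],"claw":[0.9,0.9,0.9]}' |grep -E "ft|width"
python3 g.py 481.5 -380 10 156.1
python3 occ.py|cut -c1-36 | sed -n 2,18p
```

```text
ft_force: [-0.4, 0.4, 0.0]
gripper_width: 0.0813
ft_force: [-0.8, 0.9, 0.2]
gripper_width: 0.081
pos [ 470.6 -372.4   79.6] yaw 155.95 tilt [-0.0049  0.0053 -1.    ] delta [-13.5  -2.7  69.5] turn -0.15 F [-0.8  0.9  0.2] w 81.0 ff 0.0 t 16.15 q [-0.79  0.4   1.61  0.    1.14 -1.94]
171 .............................. 
172 .........oo####oo............. 
173 ........oo#############....... 
174 ........oo##############...... 
175 ........o###############...... 
176 ........o###############...... 
177 ........oo##############...... [
178 .........o######o#######...... [
179 .........o######o#######...... [
180 .........o##############...... [
181 .........o#################... [
182 .........o#################... [
183 .........o#################... [
184 .........o################.... [
185 ..........o#############.#.... [
186 ..................####........ [
187 .............................. [
```

The gauge stands upright back in its place. Now down over the handles.

```bash
C='python3 -m crank'
$C '{"delta_pos":[[-13.5,-2.7,10],[-13.5,-2.7,40],[-13.5,-2.7,70],[-13.5,-2.7,70],[-13.5,-2.7,70]],"turn":[0,0,0,0,0],"claw":[0.9,0.9,0.9,0.9,0.9]}' |grep -E "ft|width"
python3 - <<'E'
from tt import *;from cell import optics
f=optics.grab_frame("scene");a=cv2.resize(f["image"][150:250,215:335,::-1],(600,500),interpolation=2);cv2.imwrite("pics/q10.png",a)
E
python3 g.py 481.5 -380 -23 156.1
```

```text
ft_force: [-0.3, 0.3, 0.5]
gripper_width: 0.0815
pos [ 485.5 -384.1   13.6] yaw 155.97 tilt [ 0.0021 -0.0019 -1.    ] delta [ 5.4  2.1 36.6] turn -0.13 F [ 0.3 -0.4 -0.4] w 81.2 ff 0.0 t 16.75 q [-0.78  0.48  1.66  0.    1.   -1.93]
```

View pics/q10.png

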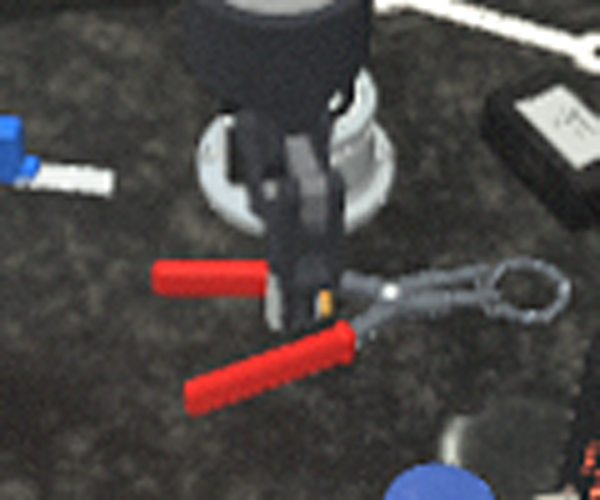

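Scene: the open gripper is above the pliers. The near fingertip is at crop (303,325), between the red handles in the picture because it is still high; the pivot dot is at (390,291). I'll check the fingertip's offset numerically.

```bash
python3 - <<'E'
from tt import *
f=d["scene"];c=np.array([.4855,-.3841]);y=np.array([.406,.914]);x=np.array([-.914,.406])
for h in(.0406,.046):
  for z in(.035,.045,.055):
    print(h,z,[((p-[215,150]+.5)*5).round().tolist() for p in proj(f,[[*(c-y*h+k*x),z] for k in(-.011,0,.011)])])
E
```

```text
0.0406 0.035 [[317.0, 351.0], [293.0, 355.0], [269.0, 359.0]]
0.0406 0.045 [[318.0, 336.0], [294.0, 340.0], [269.0, 344.0]]
0.0406 0.055 [[319.0, 321.0], [294.0, 325.0], [270.0, 329.0]]
0.046 0.035 [[320.0, 360.0], [296.0, 364.0], [271.0, 368.0]]
0.046 0.045 [[321.0, 345.0], [297.0, 349.0], [272.0, 353.0]]
0.046 0.055 [[322.0, 331.0], [297.0, 335.0], [272.0, 339.0]]
```

Offset holds (tip ≈ reading + 30 shut, + 43 open). Lower to a reading of about −26 and squeeze.

```bash
C='python3 -m crank'
$C '{"delta_pos":[[6,2,5],[6,2,15],[6,2,25],[6,2,33],[6,2,33]],"turn":[0,0,0,0,0],"claw":[0.9,0.9,0.9,0.9,0.9]}' |grep -E "ft|pos|width"
python3 g.py 480.5 -379.5 -26 156.1
```

```text
eef_pos: [0.4785, -0.3778, -0.0223]
ft_force: [-0.6, 0.5, 0.2]
gripper_width: 0.081
pos [ 478.5 -377.8  -22.3] yaw 155.95 tilt [-0.0021  0.0022 -1.    ] delta [-2.6 -0.7  3.7] turn -0.15 F [-0.6  0.5  0.2] w 81.0 ff 0.0 t 17.25 q [-0.78  0.51  1.71  0.    0.92 -1.93]
```

```bash
C='python3 -m crank'
$C '{"delta_pos":[[-2,-0.7,3.7],[-2,-0.7,3.7],[-2,-0.7,3.7],[-2,-0.7,3.7],[-2,-0.7,3.7]],"turn":[0,0,0,0,0],"claw":[0.9,0.7,0.5,0.4,0.3]}' 80|grep -E "ft|pos|width|finger"
$C '{"delta_pos":[[0,0,0],[0,0,0],[0,0,0],[0,0,0],[0,0,0]],"turn":[0,0,0,0,0],"claw":[0.2,0.1,0,-0.1,-0.2]}' |grep -E "ft|pos|width|finger"
$C '{"delta_pos":[[0,0,0],[0,0,0],[0,0,0],[0,0,0]],"turn":[0,0,0,0],"claw":[-0.5,-1,-1,-1]}' |grep -E "ft|pos|width|finger"
```

```text
eef_pos: [0.4817, -0.3807, -0.023]
ft_force: [-0.6, 1.3, 7.4]
gripper_width: 0.0553
finger_force: 3.2
eef_pos: [0.4826, -0.3833, -0.0201]
ft_force: [-3.5, -0.6, 17.6]
gripper_width: 0.0345
finger_force: 9.1
eef_pos: [0.4813, -0.3812, -0.0231]
ft_force: [-0.6, 0.3, -0.1]
gripper_width: 0.0001
finger_force: 0.0
```

The fingers slipped over the handle tops: the real tip is about 40 mm above the reading, because finger thickness fooled my estimate. Raise, reopen and re-measure the pliers.

```bash
C='python3 -m crank'
$C '{"delta_pos":[[0,0,-10],[0,0,-40],[0,0,-80],[30,50,-90],[60,100,-90]],"turn":[0,0,0,0,0],"claw":[-1,-1,-0.5,0.2,0.9]}' |grep -E "ft|pos|width|finger"
$C '{"delta_pos":[[0,0,0],[0,0,0]],"turn":[0,0],"claw":[0.9,0.9]}' |grep -E "ft|pos|width|finger"
cat > pl.py <<'E'
import sys;from h import *;from cell import optics;import pickle
import tt
fs={n:optics.grab_frame(n) for n in("scene","top")};pickle.dump(fs,open("fp.pkl","wb"))
E
python3 pl.py; cat > red.py <<'E'
from tt import *;import sys
D=pickle.load(open(sys.argv[1],"rb"))
for n,(x0,y0,x1,y1) in(("scene",(235,190,345,250)),("top",(240,125,335,230))):
    f=D[n];h=cv2.cvtColor(f["image"],cv2.COLOR_RGB2HSV).astype(int);m=np.zeros(h.shape[:2],np.uint8);m[y0:y1,x0:x1]=1
    r=m*(((h[...,0]<8)|(h[...,0]>172))&(h[...,1]>150)&(h[...,2]>100))
    for c in sorted(cv2.findContours(r.astype(np.uint8),0,1)[0],key=cv2.contourArea)[::-1][:2]:
        c=c.reshape(-1,2);q=cv2.minAreaRect((onz(f,c,.01)[:,:2]*1e3).astype(np.float32));print(n,"red",c.min(0),c.max(0),[np.round(v,1) for v in q])
    g=m*((h[...,2]>75)&(h[...,1]<110)).astype(np.uint8)
    w=(m*f["image"].min(2))
    w[:,:]=np.where(cv2.dilate(r.astype(np.uint8),np.ones((25,25)))>0,w,0) if 1 else w
    print(n,"white",np.unravel_index(w.argmax(),w.shape)[::-1],w.max())
    for c in sorted(cv2.findContours(g,0,1)[0],key=cv2.contourArea)[::-1][:3]:
        c=c.reshape(-1,2);print("  grey",c.min(0),c.max(0),len(c))
E
python3 red.py f0.pkl;echo; python3 red.py fp.pkl
```

```text
eef_pos: [0.4705, -0.2821, 0.0673]
ft_force: [0.4, 1.0, -1.2]
gripper_width: 0.0436
finger_force: 0.0
eef_pos: [0.469, -0.2802, 0.0655]
ft_force: [1.3, -1.4, 1.1]
gripper_width: 0.072
finger_force: 0.0
scene red [252 214] [285 232] [array([ 469.3, -407.2]), array([23. , 88.6]), np.float64(80.8)]
scene red [245 201] [280 209] [array([ 490.2, -354.5]), array([25.3, 84.1]), np.float64(56.4)]
scene white (np.int64(293), np.int64(208)) 251
  grey [281 199] [328 219] 128
  grey [249 190] [291 200] 103
  grey [302 233] [309 243] 29
top red [288 185] [299 222] [array([ 467.6, -405.6]), array([13.7, 85.9]), np.float64(80.1)]
top red [258 176] [282 208] [array([ 491.2, -352.9]), array([12.7, 87.4]), np.float64(54.5)]
top white (np.int64(293), np.int64(172)) 207
  grey [240 140] [270 184] 119
  grey [281 137] [312 184] 119
  grey [321 177] [334 190] 34

scene red [251 211] [284 228] [array([ 472.6, -397.4]), array([22.7, 88. ]), np.float64(78.2)]
scene red [246 198] [281 206] [array([ 498. , -346.4]), array([23.6, 84.7]), np.float64(51.1)]
scene white (np.int64(292), np.int64(206)) 247
  grey [281 197] [328 218] 132
  grey [249 190] [291 198] 98
  grey [302 233] [311 243] 30
top red [283 183] [296 220] [array([ 472.6, -395.5]), array([13.7, 87.2]), np.float64(75.2)]
top red [261 174] [279 196] [array([ 506.4, -355.1]), array([10.8, 62.4]), np.float64(55.2)]
top white (np.int64(249), np.int64(184)) 219
  grey [240 126] [280 207] 271
  grey [278 137] [311 183] 121
  grey [256 196] [268 208] 42
```

```bash
cat > pv.py <<'E'
from tt import *;import sys
def dot(im,x,y,r=4):
    g=im[y-r:y+r+1,x-r:x+r+1].min(2).astype(float);g=np.clip(g-g.max()*.65,0,None);i=np.indices(g.shape);return x-r+(g*i[1]).sum()/g.sum(),y-r+(g*i[0]).sum()/g.sum(),g.max()
def ringc(f,x0,y0,x1,y1):
    h=cv2.cvtColor(f["image"],cv2.COLOR_RGB2HSV).astype(int);m=np.zeros(h.shape[:2],np.uint8);m[y0:y1,x0:x1]=1;m*=((h[...,2]>72)&(h[...,1]<120)).astype(np.uint8)
    c=max(cv2.findContours(m,0,1)[0],key=cv2.contourArea);P=onz(f,c.reshape(-1,2),.0015)[:,:2];return c.reshape(-1,2).min(0),c.reshape(-1,2).max(0),np.array(cv2.minEnclosingCircle((P*1e3).astype(np.float32))[0]),P
for nm,ts,ss in(("f0.pkl",(293,172),(293,208)),("fp.pkl",(291,171),(292,206))):
    D=pickle.load(open(nm,"rb"));a=dot(D["top"]["image"],*ts);b=dot(D["scene"]["image"],*ss);print(nm,a,b,tri(a[:2],b[:2]))
    for n in("top","scene"):
        r=ringc(D[n],*((292,130,320,160) if n=="top" else (308,190,335,222)));print(n,r[0],r[1],r[2].round(1))
        # far end of ring: farthest point from pivot
        p=np.array([539.5,-405.6]);P=r[3]*1e3;k=np.linalg.norm(P-p,axis=1).argmax();print("  far",P[k].round(1))
E
python3 pv.py
```

```text
f0.pkl (np.float64(293.0203766594628), np.float64(171.54986106823094), np.float64(72.44999999999999)) (np.float64(292.6143649398079), np.float64(207.8921953198972), np.float64(87.85)) (array([ 539.4, -405.5,   15.3]), np.float64(0.4))
top [294 137] [313 159] [ 596.6 -425.7]
  far [ 624.  -437.6]
scene [308 197] [328 214] [ 602.8 -426.6]
  far [ 623.2 -439.9]
fp.pkl (np.float64(290.327731092437), np.float64(169.63272367770637), np.float64(71.75)) (np.float64(292.1087298025135), np.float64(205.6758303411131), np.float64(86.44999999999999)) (array([ 543.5, -399.3,   14.8]), np.float64(0.4))
top [292 137] [312 159] [ 597.8 -422.3]
  far [ 624.  -439.9]
scene [308 197] [328 212] [ 604.3 -424.8]
  far [ 625.7 -433.7]
```

```bash
python3 g.py 485.6 -369.8 40 153
```

```text
pos [ 469.6 -282.3   65.3] yaw 155.97 tilt [ 7.e-04 -8.e-04 -1.e+00] delta [-50.2 -73.4  25.4] turn 2.97 F [ 0.4 -0.2  0.6] w 81.1 ff 0.0 t 19.45 q [-0.67  0.34  1.76 -0.    1.05 -1.82]
```

```bash
C='python3 -m crank'
$C '{"delta_pos":[[-25,-37,0],[-50,-73.4,0],[-50,-73.4,10],[-50,-73.4,25],[-50,-73.4,25]],"turn":[3,3,3,3,3],"claw":[0.9,0.9,0.9,0.9,0.9]}' |grep -E "ft|width"
$C '{"delta_pos":[[0,0,0],[0,0,0]],"turn":[0,0],"claw":[0.9,0.9]}' |grep -E "ft|width"
python3 g.py 485.6 -369.8 -35 153
```

```text
ft_force: [0.0, 0.1, -0.1]
gripper_width: 0.081
ft_force: [0.7, -0.4, 0.2]
gripper_width: 0.0814
pos [ 485.  -369.4   40.6] yaw 152.95 tilt [ 6.e-04 -5.e-04 -1.e+00] delta [-0.6 -0.1 75.6] turn -0.05 F [ 0.7 -0.4  0.2] w 81.4 ff 0.0 t 20.15 q [-0.76  0.44  1.65  0.    1.05 -1.86]
```

```bash
C='python3 -m crank'
$C '{"delta_pos":[[-0.6,0,25],[-0.6,0,45],[-0.6,0,58],[-0.6,0,66],[-0.6,0,66]],"turn":[0,0,0,0,0],"claw":[0.9,0.9,0.9,0.9,0.9]}' |grep -E "ft|pos"
$C '{"delta_pos":[[0,0,4],[0,0,8],[0,0,9.5],[0,0,9.5]],"turn":[0,0,0,0],"claw":[0.9,0.9,0.9,0.9]}' |grep -E "ft|pos"
python3 g.py 485.6 -369.8 -35 153
```

```text
eef_pos: [0.485, -0.3689, -0.0264]
ft_force: [-0.3, 0.5, 0.1]
eef_pos: [0.4853, -0.3693, -0.0353]
ft_force: [0.9, -0.9, 0.5]
pos [ 485.3 -369.3  -35.3] yaw 152.96 tilt [ 1.e-04  0.e+00 -1.e+00] delta [-0.5 -0.3 -0.3] turn -0.04 F [ 0.9 -0.9  0.5] w 81.1 ff 0.0 t 21.05 q [-0.76  0.53  1.73  0.    0.89 -1.86]
```

Squeeze gradually, watching force.

```bash
C='python3 -m crank'
$C '{"delta_pos":[[0,0,0],[0,0,0],[0,0,0],[0,0,0],[0,0,0]],"turn":[0,0,0,0,0],"claw":[0.7,0.5,0.4,0.3,0.3]}' 80|grep -E "ft|pos|width|finger"
$C '{"delta_pos":[[0,0,0],[0,0,0],[0,0,0]],"turn":[0,0,0],"claw":[0.15,0.05,0.05]}' |grep -E "ft|pos|width|finger"
```

```text
eef_pos: [0.4859, -0.37, -0.0332]
ft_force: [-1.1, 0.7, 10.5]
gripper_width: 0.0558
finger_force: 9.5
eef_pos: [0.4863, -0.3702, -0.0326]
ft_force: [-2.1, 1.2, 12.7]
gripper_width: 0.0451
finger_force: 11.9
```

```bash
C='python3 -m crank'
$C '{"delta_pos":[[0,0,-1],[0,0,-2],[0,0,-2]],"turn":[0,0,0],"claw":[0.05,0.05,0.05]}' |grep -E "ft|pos|width|finger"
$C '{"delta_pos":[[0,0,0],[0,0,0],[0,0,0],[0,0,0]],"turn":[0,0,0,0],"claw":[-0.05,-0.1,-0.15,-0.2]}' |grep -E "ft|pos|width|finger"
```

```text
eef_pos: [0.4861, -0.3699, -0.0325]
ft_force: [0.3, 0.3, 5.2]
gripper_width: 0.0451
finger_force: 7.5
eef_pos: [0.4862, -0.3697, -0.0315]
ft_force: [-1.1, 0.8, 12.4]
gripper_width: 0.0347
finger_force: 31.3
```

Handles are at the stop. Firm up the grip and relieve the vertical load.

```bash
C='python3 -m crank'
$C '{"delta_pos":[[0,0,0],[0,0,-1],[0,0,-1.5],[0,0,-1.5]],"turn":[0,0,0,0],"claw":[-0.3,-0.5,-1,-1]}' 90|grep -E "ft|pos|width|finger"
python3 pl.py; python3 red.py fp.pkl
```

```text
eef_pos: [0.4863, -0.3695, -0.0308]
ft_force: [1.0, 0.8, 8.0]
gripper_width: 0.0304
finger_force: 89.1
scene red [247 204] [261 219] [array([ 462.7, -357.5]), array([46.4, 33.3]), np.float64(54.2)]
scene red [272 200] [283 217] [array([ 513.1, -382.5]), array([54.2, 25.7]), np.float64(51.4)]
scene white (np.int64(294), np.int64(205)) 250
  grey [282 197] [328 214] 119
  grey [275 190] [291 198] 41
  grey [264 190] [276 207] 52
top red [263 200] [269 210] [array([ 463.1, -344.8]), array([11.1, 24.3]), np.float64(63.7)]
top red [272 205] [279 214] [array([ 453.5, -365.3]), array([10. , 25.3]), np.float64(63.5)]
top white (np.int64(267), np.int64(192)) 185
  grey [240 125] [334 229] 403
  grey [322 224] [334 229] 30
  grey [243 188] [254 192] 25
```

Handles are parallel (squeezed). Lift gently.

```bash
C='python3 -m crank'
$C '{"delta_pos":[[0,0,-2],[0,0,-5],[0,0,-8],[0,0,-8]],"turn":[0,0,0,0],"claw":[-1,-1,-1,-1]}' |grep -E "ft|pos|width|finger"
$C '{"delta_pos":[[0,0,-15],[0,0,-35],[0,0,-60],[0,0,-90],[0,0,-90]],"turn":[0,0,0,0,0],"claw":[-1,-1,-1,-1,-1]}' |grep -E "ft|pos|width|finger"
$C '{"delta_pos":[[0,0,0],[0,0,0],[0,0,0]],"turn":[0,0,0],"claw":[-1,-1,-1]}' |grep -E "ft|pos|width|finger"
python3 pl.py
python3 - <<'E'
from tt import *
D=pickle.load(open("fp.pkl","rb"))
for n in D:
    f=D[n];h=cv2.cvtColor(f["image"],cv2.COLOR_RGB2HSV).astype(int);r=(((h[...,0]<8)|(h[...,0]>172))&(h[...,1]>150)&(h[...,2]>100)).astype(np.uint8)
    for c in sorted(cv2.findContours(r,0,1)[0],key=cv2.contourArea)[::-1][:5]:print(n,cv2.contourArea(c),c.reshape(-1,2).min(0),c.reshape(-1,2).max(0))
    c,s=np.cos(np.radians(-27)),np.sin(np.radians(-27));g=np.array([.4863,-.3695])
    P=[[g[0]+c*x,g[1]+s*x,z] for x,z in((.066,.11),(.13,.097))];print("pred pivot,ring",proj(f,P).round(1).tolist())
E
```

```text
eef_pos: [0.4849, -0.3691, -0.024]
ft_force: [0.6, -0.4, -2.0]
gripper_width: 0.0306
finger_force: 89.1
eef_pos: [0.4875, -0.3715, 0.07]
ft_force: [0.7, -1.2, -1.5]
gripper_width: 0.0303
finger_force: 89.3
eef_pos: [0.4842, -0.3683, 0.0644]
ft_force: [-0.5, -0.3, -1.9]
gripper_width: 0.0303
finger_force: 89.3
scene 315.5 [186 212] [207 245]
scene 206.0 [245 175] [261 191]
scene 128.0 [272 172] [285 188]
scene 46.0 [331 289] [340 295]
scene 46.0 [217 336] [253 379]
pred pivot,ring [[295.7, 176.3], [323.3, 177.4]]
top 241.0 [249 260] [271 284]
top 191.0 [384 290] [417 333]
top 53.0 [263 194] [271 206]
top 43.5 [273 199] [282 210]
top 39.0 [399 205] [406 214]
pred pivot,ring [[294.2, 159.5], [307.3, 134.3]]
```

```bash
cat > loc.py <<'E'
from tt import *;import sys
D=pickle.load(open("fp.pkl","rb"))
def dot(im,x,y,r=7):
    g=im[y-r:y+r+1,x-r:x+r+1].min(2).astype(float);j=np.unravel_index(g.argmax(),g.shape);x,y=x-r+j[1],y-r+j[0];r=2
    g=im[y-r:y+r+1,x-r:x+r+1].min(2).astype(float);v=g.max();g=np.clip(g-v*.65,0,None);i=np.indices(g.shape);return (x-r+(g*i[1]).sum()/g.sum(),y-r+(g*i[0]).sum()/g.sum()),v
a,va=dot(D["top"]["image"],294,160);b,vb=dot(D["scene"]["image"],296,176)
print("pivot",a,va,b,vb,tri(a,b))
for n,(x0,y0,x1,y1) in(("scene",(290,158,345,192)),("top",(284,112,335,172))):
    h=D[n]["image"].max(2).astype(int);
    for y in range(y0,y1):print(y,"".join(" .:+#@"[min(5,max(0,(h[y,x]-35)//18))] for x in range(x0,x1)))
E
python3 loc.py
```

```text
pivot (np.float64(296.0044915782907), np.float64(153.99500935745476)) 233.0 (np.float64(296.1462479270315), np.float64(176.27684494195688)) 253.0 (array([ 552.2, -400.6,  108.9]), np.float64(10.6))
158 ..............  ............+@@@@@@@@@@@@@@@@@@@@......
159 ............ ..........:......::+@@@@@@@@@@@@@@@@+.....
160 .. .. ......................::+:. .+@@@@@@@@..:##......
161  ..  ............... .........:::..::.:@@@@@@@@@+......
162  .   ....:::...........:...........:.:.+@@@@@@@@@: ....
163 .    ......:.....:.:...:..:....::......:#@@@@@@@#......
164 .     .............:...::.:...... .   ....+@@@@#+..... 
165  ..   ............:::.:::::....  . ..  ...  . ..:......
166 ....  ......:::..::::.:::..........  . ..........:.....
167 :     ......:+++::::...:..      . .#@@: . ...:::::+::.:
168 + .   ......::+:::......         +@@@@@#......:::::+:.:
169 + .  ....  ..:::.:::.:++#+    +#@@@@@@@@#. ..:::.::::..
170 +  . .... ....:..:+#+#@@@#  @@@@@@@@@@@@@#  .:::...:::.
171 :.... ..... :+++++#@@##+:. :@@@@@@@@@@@@@@+ .:::.......
172 :......:...+##@##@###:++::+#@##@@++#@@@@@@@#::::...:...
17
[... 3797 characters left out ...]
@@@@@@@@@@@@@@@@@@@@@@@@@@@@
160 @@@@@@@@@@@@@@@@@@@@@@@@@@@@@@@@@@@@@@@@@@@@@@@@@@@
161 @@@@@@@@@@@@@@@@@@@@@@@@@@@@@@@@@@@@@@@@@@@@@@@@@@@
162 @@@@@@@@@@@@@@@@@@@@@@@@@@@@@@@@@@@@@@@@@@@@@@@@@@@
163 @@@@@@@@@@@@@@@@@@@@@@@@@@@@@@@@@@@@@@@@@@@@@@@@@@@
164 @@@@@@@@@@@@@@@@@@@@@@@@@@@@@@@@@@@@@@@@@@@@@@@@@@@
165 @@@@@@@@@@@@@@@@@@@@@@@@@@@@@@@@@@@@@@@@@@@@@@@@@@@
166 @@@@@@@@@@@@@@@@@@@@@@@@@@@@@@@@@@@@@@@@@@@@@@@@@@@
167 @@@@@@@@@@@@@@@@@@@@@@@@@@@@@@@@@@@@@@@@@@@@@@@@@@@
168 @@@@@@@@@@@@@@@@@@@@@@@@@@@@@@@@@@@@@@@@@@@@@@@@@@@
169 @@@@@@@@@@@@@@@@@@@@@@@@@@@@@@@@@@@@@@@@@@@@@@@@@@@
170 @@@@@@@@@@@@@@@@@@@@@@@@@@@@@@@@@@@@@@@@@@@@@@@@@@@
171 @@@@@@@@@@@@@@@@@@@@@@@@@@@@@@@@@@@@@@@@@@@@@@@@@@@
```

```bash
python3 - <<'E'
from tt import *
from cell import status
p=np.array(status.sense()["eef_pos"])*1e3;u=np.array([np.cos(np.radians(-27)),np.sin(np.radians(-27))])
for z in(.1085,.1103):
    q=onz(d["scene"],[[296.15,176.28]],z)[0,:2]*1e3;r=q-p[:2];print(p,q,r@u,r@[-u[1],u[0]])
q0=onz(d["scene"],[[292.61,207.89]],.0153)[0,:2]*1e3;print("scene bias",q0-[539.4,-405.5])
E
python3 g.py 447 -243 64.4 153
```

```text
[ 484.60035287 -368.71079794   64.84070186] [ 547.06281934 -398.81497951] 69.32147758158315 1.5343441878226365
[ 484.60035287 -368.71079794   64.84070186] [ 545.74683547 -400.17183779] 68.76492813237422 -0.27206956976754876
scene bias [ 0.16887037 -0.05640428]
pos [ 484.6 -368.7   64.8] yaw 152.95 tilt [-0.0018  0.0018 -1.    ] delta [90.7 94.9  0.7] turn -0.05 F [ 0.1 -1.  -1.2] w 30.2 ff 89.3 t 24.35 q [-0.76  0.42  1.62  0.    1.11 -1.86]
```

```bash
C='python3 -m crank'
$C '{"delta_pos":[[15,15,-8],[35,37,-8],[55,58,-8],[75,78,-8],[91,94.5,-8]],"turn":[0,0,0,0,0],"claw":[-1,-1,-1,-1,-1]}' |grep -E "ft|width"
$C '{"delta_pos":[[0,0,0],[0,0,0],[0,0,0]],"turn":[0,0,0],"claw":[-1,-1,-1]}' |grep -E "ft|width"
python3 g.py 446 -242.9 72 153.0
```

```text
ft_force: [-0.1, 0.6, -1.8]
gripper_width: 0.03
ft_force: [0.2, -0.1, -1.1]
gripper_width: 0.0301
pos [ 447.9 -244.7   74.2] yaw 152.94 tilt [ 8.e-04 -9.e-04 -1.e+00] delta [2.5 0.8 2.2] turn -0.06 F [ 0.2 -0.1 -1.1] w 30.1 ff 89.4 t 25.15 q [-0.64  0.28  1.82 -0.    1.04 -1.73]
```

```bash
C='python3 -m crank'
$C '{"delta_pos":[[2.5,0.8,0],[2.5,0.8,0],[2.5,0.8,0]],"turn":[0,0,0],"claw":[-1,-1,-1]}' |grep -E "ft"
python3 pl.py; python3 g.py 446 -242.9 72 153.0; cat > loc2.py <<'E'
from tt import *
D=pickle.load(open("fp.pkl","rb"))
from cell import status
s=status.sense();p=s["eef_pos"];u=np.array([np.cos(np.radians(-27.05)),np.sin(np.radians(-27.05))]);zb=p[2]+.0308
pv=[*(p[:2]+.0688*u),zb+.0151];rc=[*(p[:2]+.1318*u),zb+.0015]
for n,w in(("scene",(265,128,300,178)),("top",(220,125,285,185))):
    print(n,"pred pivot,ring,axis top",proj(D[n],[pv,rc,[.5632,-.303,.0785]]).round(1).tolist())
    h=D[n]["image"].max(2).astype(int);x0,y0,x1,y1=w
    if n=="scene":x0,x1=248,300
    for y in range(y0,y1):print(y,"".join(" .:-+*#%@@"[min(9,h[y,x]//26)] for x in range(x0,x1)))
E
python3 loc2.py
```

```text
ft_force: [1.8, -1.0, -1.1]
pos [ 445.4 -242.2   74.1] yaw 152.94 tilt [ 0.  0. -1.] delta [-0.9 -0.4  2.1] turn -0.06 F [-0.9 -0.1 -0.9] w 30.5 ff 89.4 t 25.55 q [-0.64  0.27  1.83  0.    1.04 -1.73]
scene pred pivot,ring,axis top [[248.0, 149.4], [274.6, 151.1], [274.6, 160.2]]
128 @@@@@@@@@@@@@@@@@@@@@@@-.........................:..
129 @@@@@@@@@@@@@@@@@@@@@@@+....................:....+:.
130 @@@@@@@@@@@@@@@@@@@@@@@*...............:....+::.....
131 @@@@@@@@@@@@@@@@@@@@@@@* .............:-:.....::....
132 @@@@@@@@@@@@@@@@@@@@@@@#..............-.........:...
133 @@@@@@@@@@@@@@@@@@@@@@@%-.............:.........:...
134 @@@@@@@@@@@@@@@@@@@@@@@%:......................:::::
135 @@@@@@@@@@@%@@%%%@@@@@@%-.............:.......:.::::
136 @%@@@@@@%@@@@@@@@@@@@@@#: .................::::....:
137 @@@@@@@@@@@@@@@@@%%%@@@#:.........................:.
138 @@@@@@@@%@@@@@@%@%@@@@@#:......................... .
139 @@@@@@@@@@@%@@%@@@@@@@@#:................. .......  
140 %@@@@@@%%@@%%@@@@@@@@%@#:..............:....    ..  
141 @@@@@%@@@@@@@@@%@@@@@@@#:..............-...         
142 %%@@@@@@@@@@@@@@@
[... 5608 characters left out ...]

175 **#%%%%%%%#########***++++****##**++++*#%%%%#+-::................
176 *#%%%%%%%%%%######***+---+**#%%%#*++*##%%%%#*-:::................
177 #%%%%%%%%%%%%####**++--:-+*#@@@@#**##%%%%%#*-::::..::............
178 %@@@@%%%%%%%%%##**++--::-+*#@@@%%##%%%%%%#*-::::::::::::.........
179 @@@@@@@%%%%%%###*++--:::-*%%%%%%#%%%%%%%#+::.:.:::::::::.........
180 @@@@@@@@@%%%%##*++--::::+#%%%%%%%%%%%%#*+:..::..:::::.::.........
181 @@@@@@@@@%%%###*+--::::-*%%%%%%%%%%%#*+-:...::...::::............
182 @@@@@@@@@@%%##*+--:::::-*%%%%%%%%##*+-::...:::...:::.............
183 @@@@@@@@@%%##*+--::::::-+*#####**++-::::....::::::::..::.........
184 @@@@@@@@@%##*+---::--:::--------::::..:.......:::::::.:..........
```

Pivot and ring appear where predicted: the ring is centred at about scene (274.5,151.5) and top (246,151.5), above the spindle's hole. Lower to just above the spindle.

```bash
C='python3 -m crank'
$C '{"delta_pos":[[-0.9,-0.3,7],[-0.9,-0.3,14],[-0.9,-0.3,20],[-0.9,-0.3,23],[-0.9,-0.3,23]],"turn":[0,0,0,0,0],"claw":[-1,-1,-1,-1,-1]}' |grep -E "ft"
$C '{"delta_pos":[[0,0,0],[0,0,0]],"turn":[0,0],"claw":[-1,-1]}' |grep -E "ft"
python3 g.py 446.1 -242.9 50 153; python3 pl.py; python3 loc2.py | sed -n '1p;24,50p'
```

```text
ft_force: [-0.0, 0.5, -1.7]
ft_force: [-0.4, -0.7, -1.3]
pos [ 446.2 -242.7   51.4] yaw 152.96 tilt [ 5.e-04 -3.e-04 -1.e+00] delta [ 0.  -0.2  1.4] turn -0.04 F [-0.4 -0.7 -1.3] w 30.4 ff 89.4 t 26.25 q [-0.64  0.3   1.86  0.    0.98 -1.73]
scene pred pivot,ring,axis top [[248.6, 156.8], [274.7, 158.4], [274.6, 160.2]]
150 ..:::::.........::--:.................-%@@@@@@@@@@@@
151 :::::::......::--+++:...........::.:.::+##%@%#**+#@@
152 ::::::.::-:--+++++--:::::----::.::::.:::::+**--::::+
153 :::.::--+*++++++----:-+++++-++--::::::::::::::::::-:
154 :::-+++++++++-:::---++++--::--++--:..:::::::::-:----
155 ---+**+++--::::..-+-*+::.....::-+*+:...:..:::--:::::
156 %@#*++-----:.:::::::+:..:-++-:..-+**:.::..::::::::::
157 @@@*-::-:::...::......-%%@@@%%#-..+#-::.::::::..::::
158 %@#+++--::...::::...:+%@@@@@@@@@+.-+-:::::::::::::::
159 ++++*+++----:.:::.-*#@@@@@@@@@@@@+-++:::::::::::::::
160 --++++***+*+--++-+*%@@@@@%++#@@@@%**+:.:::::..:.::::
161 -----+++++++++**+***#%@@@%+-*@@@@%**+-:........:::::
162 -------:-------++++++++@@@@%@@@@@#+*##*:..:....:::::
163 -:::-::::---:+**-::----@@@@@@@@@%*++@@%*:.::....:..:
164 :::::..::::-+%%@*::++-:##%@@@@##+*::%@@%+:......::::
165 :::::::.::.:#@@@*.:#+++++++++--+-++::@@@%-.:..:.::::
166 :::::::.:::+%@@%-.*%*++**++*+*+*+*%-.+@@@+:::..:::::
167 ::::::::.:.#@@@#:.%@%**###*#####*#@+..@%@#-....:::::
168 ::::-::::::#@@@#:.#@@%%##########@@*..@%%@-.....::::
169 ::::-::::::#@@@#:.+@@%#########*#@@+..@%%@-..:.:::::
170 :::::::::::#@@@@+.:%@@#*+***#*+*@@%-.-@%@@-.:..::::.
171 :::::::::::#@@%@#:.-%@@%#+++**#@@@-.:%@@@%-:::.::::.
172 :::::::::::*%@@@@*:.-%@@@@@%@@@@%- .*@@@@*::::::::::
173 ::::::::::+##@@%@@#-..-%@%%@%%%+..-%@@@@#+::::..:::.
174 :::::::::+%%##@@@@@%#-....:::...--#@@@@%**-:::...::.
175 :::::-::-%@%%#%%@@@@@%#**+:-++-#%#@%@@%#*##-::::...:
176 ::::::::#@@#%###%@@@%@@%%%#%%%#@@%@@%%#+#*%#-:::....
```

The ring surrounds the spindle top in the view. Lower in small steps, watching the forces.

```bash
C='python3 -m crank'
$C '{"delta_pos":[[0,0,1.5],[0,0,3],[0,0,4.5],[0,0,4.5]],"turn":[0,0,0,0],"claw":[-1,-1,-1,-1]}' |grep -E "ft|pos"
$C '{"delta_pos":[[0,0,1],[0,0,2],[0,0,3],[0,0,3]],"turn":[0,0,0,0],"claw":[-1,-1,-1,-1]}' |grep -E "ft|pos"
```

```text
eef_pos: [0.4458, -0.2424, 0.0464]
ft_force: [-0.4, 0.8, -2.4]
eef_pos: [0.4459, -0.2425, 0.0435]
ft_force: [0.4, -0.1, -1.7]
```

```bash
C='python3 -m crank'
$C '{"delta_pos":[[0,0,1],[0,0,2],[0,0,3],[0,0,4],[0,0,4]],"turn":[0,0,0,0,0],"claw":[-1,-1,-1,-1,-1]}' |grep -E "ft|pos"
$C '{"delta_pos":[[0,0,1],[0,0,2],[0,0,3],[0,0,4],[0,0,4]],"turn":[0,0,0,0,0],"claw":[-1,-1,-1,-1,-1]}' |grep -E "ft|pos"
python3 pl.py; python3 loc2.py | sed -n '1p;28,54p'
```

```text
eef_pos: [0.4459, -0.2425, 0.0395]
ft_force: [0.5, 1.0, -1.3]
eef_pos: [0.4458, -0.2425, 0.0355]
ft_force: [0.0, 0.1, -1.9]
scene pred pivot,ring,axis top [[248.6, 161.8], [274.4, 163.3], [274.6, 160.2]]
154 :::::::.:..........:::::::........:...:::::::---:--:
155 ::::::::::......:---............:::::..::.:::--:::::
156 :::::::::....:--+++-....:-++::..:::::::::.::::::::::
157 :::::::::-:--+++++-:..-#%@@@%%#-..::::::::::::::::::
158 ::.:::-++++++++--+-::*%@@@@@@@@@+...::::::::::::::::
159 :.:--++*++++---:-+--*@@@@@@@@@@@@+:....:::::::::::::
160 ---+*++++--::::.---+@@@@@%++#@@@@#*+:..::::::.::.:::
161 %@#*++----::..:+##%%@@@@@%+-*@@@@%###+:........:::::
162 @@%*---:::::.:*%@@%#@@@@@@@%@@@@@%*#%#*:.:.:.:.::.::
163 %@#++--::::..*@@@%--@@@@@@@@@@@@@%-*#@%*:.:.....:..:
164 ++++++++---+-%@@%-.+%@@@@@@@@@@@%#++*@@%+..::...:.::
165 +--++****++*+#%@+::##%@@@@@@@@@%#*+*-@@@%-.::...::::
166 -----+++++++-+**++-***#%@@@@@%%##***:-@@@+:.::.:::::
167 ------:-------+++++++++####%####*++-..@%@#-:..:.::::
168 --:--::::---+*#+:::----#######***+*-..@%%@-....:::::
169 :::--::::::*%%@#::-#*--**##***++-+%-..@%%@-....::::.
170 ::::-::::::#@@@@+.-#*++++*+++-+*#@%-.-@%@@-.:..:::::
171 :::::::::::#@@%@#:.:--+%#+++++%@@@-.:%@@@%-::..:::::
172 :::::::::::*%@@@@*:.::*@@@@%@@@@%-..*@@@%*:::::::::.
173 ::::::::::+##%@@@@#-..-%%%@@%%%+..-#@@@@%+:::::.:::.
174 :::::::::+%%#%%@%@@%#-....:-:...--%@@@@%**-:::...:::
175 :::::-::-%@%%##%@@@@@%#**+:-+--#%#@%@@%**%#-:::.....
176 :::::::-#@@%%#*#%@@@@@@%%%#%%%#@@%@@%%*+##%#-::.:..:
177 :::::::*@@@##%####%@@@@@@@@@@@%%@@%%#*+*#+%@+:.::...
top pred pivot,ring,axis top [[233.2, 180.1], [247.2, 155.5], [247.3, 154.5]]
125 ..:..::::..............:::..:..::::::............................
126 .....:::........................:::::.........::.................
```

The ring is around the spindle with no lateral force. Continue to about 58, then feel for the bearing.

```bash
C='python3 -m crank'
$C '{"delta_pos":[[0,0,1.5],[0,0,3],[0,0,4.5],[0,0,6],[0,0,7]],"turn":[0,0,0,0,0],"claw":[-1,-1,-1,-1,-1]}' |grep -E "ft|pos"
$C '{"delta_pos":[[0,0,0.5],[0,0,1],[0,0,1],[0,0,1]],"turn":[0,0,0,0],"claw":[-1,-1,-1,-1]}' |grep -E "ft|pos"
```

```text
eef_pos: [0.4459, -0.2425, 0.0285]
ft_force: [0.3, -0.5, -1.5]
eef_pos: [0.446, -0.2426, 0.0277]
ft_force: [0.0, -0.2, -1.8]
```

```bash
C='python3 -m crank'
$C '{"delta_pos":[[0,0,0.5],[0,0,1],[0,0,1]],"turn":[0,0,0],"claw":[-1,-1,-1]}' |grep -E "ft|pos"
$C '{"delta_pos":[[0,0,0.5],[0,0,0.8],[0,0,0.8]],"turn":[0,0,0],"claw":[-1,-1,-1]}' |grep -E "ft|pos"
$C '{"delta_pos":[[0,0,0.3],[0,0,0.5],[0,0,0.5]],"turn":[0,0,0],"claw":[-1,-1,-1]}' |grep -E "ft|pos"
```

```text
eef_pos: [0.446, -0.2426, 0.0267]
ft_force: [-0.5, -0.7, -1.6]
eef_pos: [0.446, -0.2426, 0.0259]
ft_force: [-0.4, 1.3, -1.4]
eef_pos: [0.446, -0.2426, 0.0254]
ft_force: [0.2, -0.3, -1.1]
```

```bash
C='python3 -m crank'
$C '{"delta_pos":[[0,0,0.3],[0,0,0.5],[0,0,0.5]],"turn":[0,0,0],"claw":[-1,-1,-1]}' |grep -E "ft|pos"
$C '{"delta_pos":[[0,0,0.3],[0,0,0.5],[0,0,0.5]],"turn":[0,0,0],"claw":[-1,-1,-1]}' |grep -E "ft|pos|width"
```

```text
eef_pos: [0.446, -0.2426, 0.025]
ft_force: [-0.8, 0.1, 0.9]
eef_pos: [0.446, -0.2426, 0.0245]
ft_force: [-0.6, 0.4, 1.6]
gripper_width: 0.0304
```

The ring touched the bearing at the expected height with about 3 N. One steadiness check, then hand in.

```bash
python3 -m crank '{"delta_pos":[[0,0,0],[0,0,0],[0,0,0]],"turn":[0,0,0],"claw":[-1,-1,-1]}' |grep -E "t:|ft|pos|width|finger"
python3 occ.py|cut -c1-36 | sed -n 3,16p; python3 -c "
from cell import manip
print(manip.finish_job())"
```

```text
t: 30.95
eef_pos: [0.446, -0.2425, 0.0244]
eef_rot: [0.0, 0.234, 0.972, 0.0]
ft_force: [-0.7, 0.2, 1.1]
gripper_width: 0.0301
finger_force: 89.6
172 .........oooooooo............. 
173 ........oooooooooooooo........ 
174 ........oooooooooooooo........ 
175 ........oooooooooooooo........ 
176 ........oooooooooooooo........ 
177 ........oooooooooooooo........ [
178 .........ooooo..oooooo#....... [
179 .........ooo####o#######...... [
180 .........o##############...... [
181 .........o#################... [
182 .........o#################... [
183 .........o#################... [
184 .........oo###############.... [
185 ..........o#############.#.... [
the job is handed in; nothing more can be done
None
```

The groove was checked with the gauge (light contact, about 5 N, at the depth expected for its floor), the gauge is back on the worktop, and I handed in at 31 s with the spread ring resting lightly on the bearing, the pliers squeezed in the gripper; the first squeeze slipped off the handles and shifted the pliers a few millimetres.

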